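Load the slide-drying case with its lid locked up

ROBOT

A 6-joint arm with a two-finger parallel gripper is mounted at the origin on the work surface; the furniture and walls round the work are solid. World frame = base frame: x ahead of the robot, y to its left, z up, the work surface at z = 0. Lengths are in m, angles in degrees, forces in N, time in s.
With the tool pointing down it reaches from about 0.25 to 0.725 m from the base axis. Payload 9.7 kg.
Tool frame: the origin (TCP) lies at the very end of the fingers, on their centre line; the grasp point (between the pads) lies 19 mm behind it (bot.grip_depth is the distance from the TCP to the grasp point, in m); z points along the fingers, y is the direction in which the jaws open and shut (so a half turn about z gives the same grasp; the last joint's range is limited). The gripper opens to 85 mm and grips with 20 to 120 N. Pads are 22 mm wide; open, the fingers measure 114 mm over their backs; the gripper's body (76 mm by 85 mm) begins 54 mm behind the grasp point. The pads swing forward as they close: fully open they stand 13 mm farther back than shut.
Start: joints at [69.844, 4.979, 10.078, 95.1, 0, 90], TCP at [0.19, 0.516, 0.231] pointing down, gripper open.
Joint ranges: [-179.16, 179.16], [-48.56, 103.87], [-65.8, 70.77], [-126.05, 130.52], [-82.76, 87.17], [-180, 180]. Speed limits (degrees/s): [127.2, 127.2, 147.25, 180, 180, 180].

INTERFACE

Orientations are given as [roll, pitch, yaw] about the fixed x, y, z axes, in that order (R = Rz(yaw) Ry(pitch) Rx(roll)).
In Python, from workcell import telemetry, optics, order, bot gives the robot as it stands. The module is installed in compiled form; this text tells all that it offers.
- The arm moves only by the shell command python3 -m inch 'ROWS' [FORCE]. ROWS is JSON, a list of rows, each a list of 7 numbers: the shift along the tool's x, y, z in m, then the turn, a rotation vector about the tool's x, y, z in rad, then the closure, from 0 (fully open) to 1 (shut). In form: [[tx, ty, tz, rx, ry, rz, grip], ...]. A call has 1 to 12 rows; each row is the pose to reach, as a shift and turn from the pose commanded when the call began, along the tool's axes at that moment; what a row does not reach only later rows make up. A row lasts 1/12 s, in which the tool goes at most 41.7 mm and 7.16 degrees, less where a joint would pass 70% of its speed; a pose out of reach is approached as far as the arm can. A call with a gripper value outside its range is refused whole. The fingers move at their own pace and stop on an object; FORCE is the grip in N (left out, the last holds). Time passes only in rows, so rows that repeat a pose let the fingers close. It gives the time, the measured TCP pose, the force and the opening at its end, in the units of the state.
- telemetry.get_obs(): the state, without advancing time (a new reading comes with each control period).
- optics.camera(name): name is "scene" or "side" or "wrist"; returns (picture, depth): 384x512x3 uint8, red, green, blue; 384x512 float32, m along the optical axis (not along the pixel's ray), 0 where there is no reading.
- optics.camera_info(name): a dict with "camera_matrix" (3x3 intrinsics, pixels), "xyz" and "attitude" of the camera in the world; the wrist camera has in their place "mount" (4x4, takes a point from camera to tool coordinates, whose origin is the TCP and whose axes are the flange's). Camera axes: x right, y down, z forward; pixel columns grow to the right and rows downward; lengths in m; the calibration is good to about 2 mm. A picture is of the moment at which its call begins: read the wrist's pose just before it. camera_info takes no time and is no camera call.
- order.job_done(): hands the job in, once; it reports no verdict.
The state is a dict: "time": time; "q": joint angles; "qd": joint speeds; "joint_efforts": joint torques, N m; "ee_pos": TCP position; "tcp_rot": TCP orientation; "wrist_force": force on the tool from outside, world axes, zero at the start; "torque": the same for the moment, N m; "opening": finger opening in m.
Only numpy, scipy, OpenCV 4.12 (cv2) and the standard library are available. Lean on these libraries where they do the work, as an engineer would, in place of code of your own. Each camera call takes 0.05 s, during which the arm holds its last target. There are 200 camera calls.

TASK

Get the slide-drying case loaded: raise its lid right up by the handle and press the knee of the folding stay through straight to its stop, so that the stay locks and the lid stands up by itself. Then stack every flat slide cassette lying on the bench flat in the case, one upon another, squared up with their edges flush against both fences of the corner, and leave the lid standing on its locked stay. Do not disturb the jar and the beaker.

Things in the scene. Friction and masses are not known exactly. Their poses are not given: they have to be found in the camera images.
- drying_case: white slide-drying case fixed to the bench, 140 (x) x 190 (y) x 56 mm high; origin at the centre of its underside, z up. The lid's hinge runs along x on its -y top edge, the handle is on its +y side, the folding stay on its -x side (towards the robot). Floor top at z = 6 mm, inner faces of the walls at x = +-65 and y = -90 mm; no wall on the +y side. A cassette flush against both fences has its centre at x = -12, y = 35 mm
- fence_corner (a point): point on the case's floor where the planes of the two aluminium fences (46 mm tall) meet: case x = -57, y = 5, z = 6 mm; cassettes go on its +x, +y side; axes as the case's. One fence faces +x (from y = 11 to 63 mm); the other faces +y and is two stubs at x = -54..-32 and 8..30 mm with a finger gap between, 6 mm thick, clear floor behind
- lid_hinge (a point): middle of the lid's hinge line, which runs along the case's x axis (case x = 0, y = -95, z = 56 mm); axes as the case's
- lid_handle (a point): centre of the lid's handle: a round steel bar 12 mm thick, 100 mm long, parallel to the hinge, on a post at each end 45 mm beyond the lid's edge, in the plane of the lid (34 mm free between bar and lid edge). 235 mm from the hinge line along the lid and 6 mm above the hinge line's plane; shut, it is 62 mm above the bench. Its axes turn with the lid
- lid (a joint): angle of the lid (rad): 0 shut, 1.43 right up, where the straight stay stops it. White panel 136 x 186 x 10 mm, about 0.6 kg; it falls shut when let go, except within about 0.08 rad of right up, where friction in the stay's knee holds it loosely (it sags a little) until the stay is locked or something knocks it
- stay_knee (a joint): knee of the folding stay (rad): 0 folded (lid shut), 2.78 straight, 2.94 past straight against its stop: locked. Two 84 mm links, from a pivot on the case's side (y = 15, z = 26 mm) up and back to the lid's side. With the lid right up, 2 to 5 N on the knee towards the hinge side (case -y), level or slanting down, carries it 10 to 30 mm through straight to the stop
- knee_grip (a point): middle of the round black rubber grip on the stay's knee: 14 mm thick, 58 mm long along the case's x axis, out from the case's -x side; the point is 54 mm outside that side (case x = -124 mm). Lid shut: at the case's front edge (y = 98 mm), 41 mm up; lid right up and stay straight: y = -32 mm, 95 mm up. Its own y and z axes turn with the link
- cassette0_mid (a point): centre (half-way up) of a loose flat slide cassette (grey, two white strips on top), 90 (x) x 60 (y) x 12 mm, 90 g; grasp across its 60 mm width; z up. May be absent
- cassette1_mid (a point): centre (half-way up) of a loose flat slide cassette (grey, two white strips on top), 90 (x) x 60 (y) x 12 mm, 90 g; grasp across its 60 mm width; z up. May be absent
- cassette2_mid (a point): centre (half-way up) of a loose flat slide cassette (grey, two white strips on top), 90 (x) x 60 (y) x 12 mm, 90 g; grasp across its 60 mm width; z up. May be absent
- cassette3_mid (a point): centre (half-way up) of a loose flat slide cassette (grey, two white strips on top), 90 (x) x 60 (y) x 12 mm, 90 g; grasp across its 60 mm width; z up. May be absent
- seed_jar: small seed jar with a green screw cap, 58 mm across, 92 mm high; bystander, origin at the centre of its underside
- glass_beaker: empty glass beaker, 80 mm across, 95 mm high; bystander, origin at the centre of its underside
Not all that is in view belongs to the job. Leave any orange look-alike of the part that bears cassette2_mid alone.

How it is judged:
By the outcome, as a careful person would: the job done as asked, in the order asked, and still so for the second after the job is handed in, with the robot touching nothing.
Of cassette0, cassette1, cassette2, cassette3 only 3 to 4 are there at a start; the rules pass over those that are not, and their reading is None.
At some moment in a run one of cassette0, cassette1 may be knocked a few centimetres aside while the robot is not near it.
Once in a run the grip may slacken for a moment while it holds something.
It also fails if it takes over 210 s, if anything falls off the work surface, if the arm or the gripper's body presses on something with over 40 N, if the wrist force passes 120 N, or if a joint passes its speed limit or range.

## Working session

There is one attempt and no reset: what is moved stays moved. The work goes in short steps, Python scripts to look and compute and a shell command to move; the robot and the scene stay as the last step left them, time stands still between calls to the robot, and variables do not carry over. Pictures are saved under pics/ and viewed, about 12 in all and at most 16, crops included, and the job is handed in when it is done.

```bash
ls; mkdir -p pics
cat > h.py <<'E'
import numpy as np, cv2
from scipy.spatial.transform import Rotation as R
from workcell import telemetry, optics, order, bot
def T(xyz,rpy):
    M=np.eye(4); M[:3,:3]=R.from_euler('xyz',rpy,degrees=True).as_matrix(); M[:3,3]=xyz; return M
def tool():
    o=telemetry.get_obs(); return T(o['ee_pos'],o['tcp_rot'])
def shot(name,fn=None):
    i=optics.camera_info(name); K=np.array(i['camera_matrix'])
    M=tool()@np.array(i['mount']) if name=='wrist' else T(i['xyz'],i['attitude'])
    p,d=optics.camera(name)
    if fn: cv2.imwrite('pics/%s.png'%fn,p[...,::-1]); np.savez('pics/%s.npz'%fn,p=p,d=d,K=K,M=M)
    return p,d,K,M
def cloud(d,K,M):
    v,u=np.mgrid[:d.shape[0],:d.shape[1]]
    c=np.stack([(u-K[0,2])/K[0,0]*d,(v-K[1,2])/K[1,1]*d,d],-1)
    w=c@M[:3,:3].T+M[:3,3]; w[d<=0]=np.nan; return w
def proj(P,K,M):
    c=(np.asarray(P)-M[:3,3])@M[:3,:3]; return (c@K.T)[...,:2]/c[...,2:]
def rel(xyz,rpy):
    "shift+rotvec in tool axes from current pose to target"
    A=np.linalg.inv(tool())@T(xyz,rpy)
    return np.r_[A[:3,3],R.from_matrix(A[:3,:3]).as_rotvec()].round(4)
def st():
    o=telemetry.get_obs(); print({k:np.round(o[k],3).tolist() for k in('time','q','ee_pos','tcp_rot','wrist_force','opening')})
E
python3 - <<'E'
from h import *
st()
ims=[]
for n in('scene','side'):
    p,d,K,M=shot(n,n+'0'); print(n,M.round(3).tolist(),K.tolist()); 
print(optics.camera_info('wrist'))
E
```

```text
pics
{'time': 0.0, 'q': [69.845, 5.011, 10.034, 95.098, -0.0, 89.999], 'ee_pos': [0.189, 0.516, 0.231], 'tcp_rot': [-179.925, 0.0, 159.846], 'wrist_force': [0.242, 0.433, -0.429], 'opening': 0.085}
scene [[0.767, -0.35, 0.538, 0.025], [-0.642, -0.4, 0.654, -0.224], [-0.014, -0.847, -0.532, 0.522], [0.0, 0.0, 0.0, 1.0]] [[370.6522097111277, 0.0, 256.60576883965797], [0.0, 370.6522097111277, 193.95766392171254], [0.0, 0.0, 1.0]]
side [[-0.978, 0.119, -0.169, 0.669], [0.207, 0.562, -0.801, 1.133], [-0.001, -0.818, -0.575, 0.677], [0.0, 0.0, 0.0, 1.0]] [[451.6635637645006, 0.0, 254.60829107142771], [0.0, 451.6635637645006, 180.49096585672177], [0.0, 0.0, 1.0]]
{'camera_matrix': array([[271.55625508,   0.        , 252.30554459],
       [  0.        , 271.55625508, 188.83368189],
       [  0.        ,   0.        ,   1.        ]]), 'mount': array([[-1.77909707e-03, -9.52492074e-01, -3.04558178e-01,
         7.79713143e-02],
       [ 9.99998415e-01, -1.71348350e-03, -4.82714996e-04,
        -6.38123856e-04],
       [-6.20732034e-05, -3.04558554e-01,  9.52493613e-01,
        -1.41614179e-01],
       [ 0.00000000e+00,  0.00000000e+00,  0.00000000e+00,
         1.00000000e+00]])}
```

View pics/scene0.png

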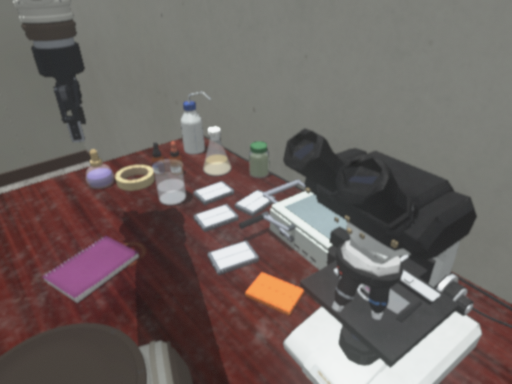

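View pics/side0.png

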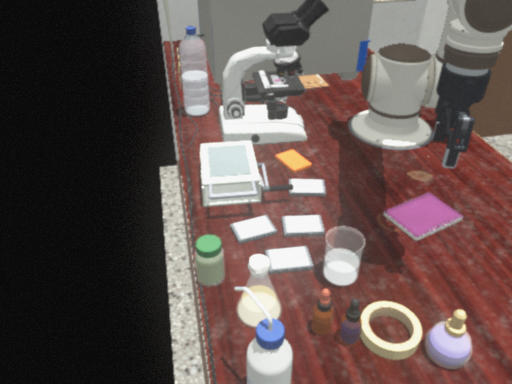

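Side view: the four grey cassettes are at (307,187), (303,224), (253,228) and (289,259). The orange decoy is at (293,160), the case at (230,175) with its handle at (232,197), and the knee grip at (285,187). The jar is at (209,260) and the beaker at (343,257).

Run:
```python
from h import *
H=np.zeros((600,600,3),np.uint8) # 1.25mm/px: x .1...0.85 , y -0.35..0.4 -> set below
z=np.load('pics/side0.npz'); w=cloud(z['d'],z['K'],z['M'])
for (u,v) in [(307,187),(303,224),(253,228),(289,259),(293,160),(230,160),(232,198),(285,187),(209,244),(343,240),(230,178)]:
    print((u,v),w[v,u].round(3))
p=z['p'].astype(int)
# cassettes by seed regions: z 6..20mm connected
m=((w[...,2]>.007)&(w[...,2]<.02)).astype(np.uint8)
n,l,s,c=cv2.connectedComponentsWithStats(m)
for i in range(1,n):
    if 150<s[i,4]<3000:
        q=w[l==i]; r=cv2.minAreaRect((q[:,:2]*1000).astype(np.float32)); print(c[i].round(),s[i,4],'z',np.median(q[:,2]).round(4),np.round(r[0],1),np.round(r[1],1),round(r[2],1))
m=((w[...,2]>.055)&(w[...,2]<.075)&(w[...,0]>.4)).astype(np.uint8)
n,l,s,c=cv2.connectedComponentsWithStats(m)
for i in range(1,n):
    if s[i,4]>150:
        q=w[l==i]; r=cv2.minAreaRect((q[:,:2]*1000).astype(np.float32)); print('lid',c[i].round(),s[i,4],np.median(q[:,2]).round(4),np.round(r[0],1),np.round(r[1],1),round(r[2],1))
a=cv2.resize(z['p'][120:290,180:380][...,::-1],None,fx=4,fy=3.5,interpolation=cv2.INTER_CUBIC); cv2.imwrite('pics/c1.png',a)
```

```text
(307, 187) [0.352 0.264 0.013]
(303, 224) [0.403 0.397 0.012]
(253, 228) [0.516 0.389 0.014]
(289, 259) [0.463 0.497 0.013]
(293, 160) [0.353 0.138 0.015]
(230, 160) [0.533 0.188 0.07 ]
(232, 198) [0.542 0.263 0.008]
(285, 187) [0.419 0.295 0.045]
(209, 244) [0.624 0.501 0.09 ]
(343, 240) [0.359 0.515 0.061]
(230, 178) [0.545 0.261 0.066]
[407.  21.] 183 z 0.0138 [ -582.7 -1017.5] [ 50.6 399.8] 85.5
[310.  80.] 186 z 0.0124 [ 129.5 -392.8] [94.8 85. ] 89.4
[390. 133.] 1077 z 0.0131 [11.4 20.4] [203.9 236.4] 58.7
[279. 141.] 154 z 0.0143 [364.   29.4] [ 11.4 163.5] 87.1
[293. 160.] 432 z 0.0126 [350.1 130.8] [63.  94.3] 19.1
[307. 186.] 531 z 0.0127 [350.7 256.9] [64.  89.9] 75.6
[423. 215.] 1977 z 0.0125 [119.2 420.6] [152.5 112.6] 16.8
[253. 228.] 784 z 0.0123 [515.4 383.2] [90.6 63.6] 9.2
[302. 225.] 757 z 0.0126 [404.1 395.3] [64.  89.7] 80.6
[289. 259.] 959 z 0.0125 [463.2 492.1] [63.  90.6] 86.4
[338. 280.] 158 z 0.0136 [381.3 568. ] [26.4 66.9] 65.0
[246. 318.] 152 z 0.0143 [578.9 615.1] [17.4 62.4] 29.1
[393. 316.] 230 z 0.0138 [325.3 680.5] [36.7 75.8] 52.1
[386. 349.] 275 z 0.0134 [353.4 728.2] [35.5 95.7] 63.6
[442. 360.] 167 z 0.0145 [276.3 768.3] [25.3 68.6] 47.3
lid [196.  98.] 152 0.064 [ 577.4 -216.4] [45.5 81.5] 86.3
lid [239. 120.] 438 0.0567 [458.8 -61.8] [171.7 117.4] 89.0
lid [229. 167.] 2687 0.0678 [530.1 211.9] [241.9 158.7] 85.3
lid [209. 260.] 297 0.0674 [626.8 510.4] [39.6 56. ] 86.3
lid [263. 293.] 224 0.0667 [551.2 613. ] [30.8 49.7] 80.5
lid [323. 307.] 152 0.066 [452.2 665.5] [21.9 23.7] 71.4
lid [352. 317.] 158 0.0661 [413.5 694.1] [16.6 27.3] 47.2
```

View pics/c1.png

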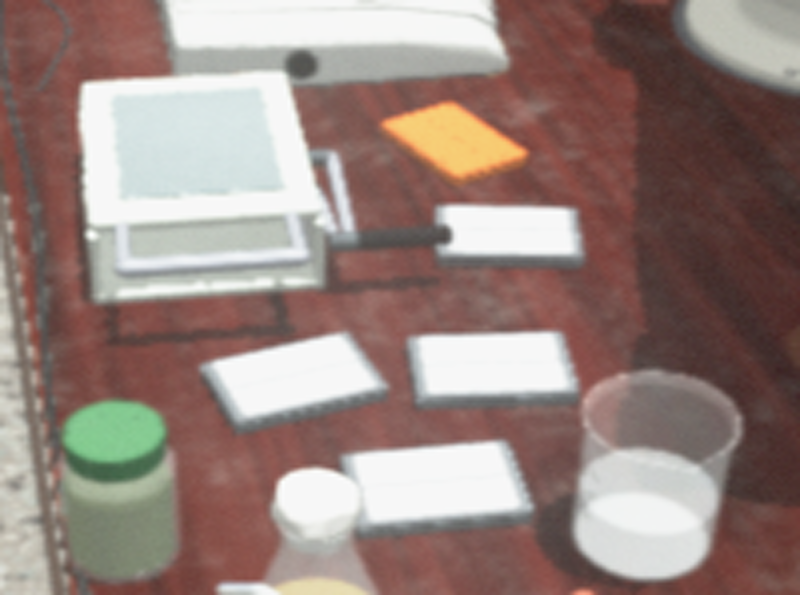

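```bash
cat >> h.py <<'E'
def ray(uv,K,M,zp):
    uv=np.atleast_2d(uv).astype(float); r=np.c_[uv,np.ones(len(uv))]@np.linalg.inv(K).T@M[:3,:3].T
    return M[:3,3]+r*((zp-M[2,3])/r[:,2])[:,None]
E
python3 - <<'E'
from h import *
z=np.load('pics/side0.npz'); K,M=z['K'],z['M']
c=np.array([(80,83),(288,72),(325,210),(82,228)])/[4,3.5]+[180,120]
P=ray(c,K,M,.066); print(P.round(4), P.mean(0).round(4)); 
for a,b in((1,0),(2,3),(3,0),(2,1)): v=P[b]-P[a]; print(np.linalg.norm(v).round(4),np.degrees(np.arctan2(v[1],v[0])).round(1))
b=np.array([(120,268),(310,257)])/[4,3.5]+[180,120]; print('bar',ray(b,K,M,.066).round(4))
g=np.array([(447,234),(340,240)])/[4,3.5]+[180,120]; print('grip',ray(g,K,M,.041).round(4))
E
```

```text
[[0.5968 0.0861 0.066 ]
 [0.4582 0.0986 0.066 ]
 [0.4743 0.284  0.066 ]
 [0.6165 0.275  0.066 ]] [0.5365 0.1859 0.066 ]
0.1392 -5.1
0.1425 -3.6
0.1899 -95.9
0.1861 -94.9
bar [[0.6006 0.3232 0.066 ]
 [0.4941 0.3338 0.066 ]]
grip [[0.401  0.2924 0.041 ]
 [0.4653 0.2859 0.041 ]]
```

Run:
```python
from h import *
for n in('side0','scene0'):
    z=np.load('pics/%s.npz'%n); w=cloud(z['d'],z['K'],z['M']).reshape(-1,3)
    for zl in(.1,.2,.3):
        q=w[(w[:,2]>zl)&(w[:,2]<zl+.1)&(w[:,0]>.3)&(w[:,0]<.8)&(w[:,1]>-.2)&(w[:,1]<.3)]
        if len(q)>5: print(n,zl,np.percentile(q,[1,50,99],axis=0).round(3).tolist())
print(rel([.546,.322,.2],[180,0,175]))
```

```text
side0 0.1 [[0.304, -0.199, 0.103], [0.409, -0.042, 0.159], [0.582, 0.048, 0.199]]
side0 0.2 [[0.304, -0.199, 0.202], [0.385, -0.038, 0.242], [0.577, 0.019, 0.299]]
side0 0.3 [[0.301, -0.122, 0.301], [0.347, -0.01, 0.33], [0.391, 0.02, 0.346]]
scene0 0.1 [[0.302, -0.138, 0.104], [0.413, -0.086, 0.165], [0.663, 0.276, 0.199]]
scene0 0.2 [[0.301, -0.129, 0.201], [0.661, 0.018, 0.248], [0.664, 0.292, 0.299]]
scene0 0.3 [[0.302, -0.135, 0.301], [0.661, 0.028, 0.34], [0.664, 0.292, 0.399]]
[-4.016e-01 -5.930e-02  3.070e-02 -1.200e-03 -1.000e-04 -2.645e-01]
```

```bash
python3 -m inch '[[-0.04,-0.006,0,0,0,-0.04,0.5],[-0.08,-0.012,0,0,0,-0.08,0.5],[-0.12,-0.018,0,0,0,-0.12,0.5],[-0.16,-0.024,0,0,0,-0.16,0.5],[-0.2,-0.03,0,0,0,-0.2,0.5],[-0.24,-0.036,0,0,0,-0.2645,0.5],[-0.28,-0.042,0.01,0,0,-0.2645,0.5],[-0.32,-0.047,0.02,0,0,-0.2645,0.5],[-0.36,-0.053,0.03,0,0,-0.2645,0.5],[-0.4016,-0.0593,0.03,0,0,-0.2645,0.5],[-0.4016,-0.0593,0.03,0,0,-0.2645,0.5],[-0.4016,-0.0593,0.03,0,0,-0.2645,0.5]]'
python3 - <<'E'
from h import *
st(); p,d,K,M=shot('wrist','w1'); w=cloud(d,K,M)
a=cv2.resize(p[...,::-1],None,fx=1.5,fy=1.5)
for P in [(.548,.3235,.068),(.598,.319,.068),(.498,.328,.068)]:
    cv2.circle(a,tuple(int(x*1.5) for x in proj(P,K,M)),4,(0,0,255),1)
cv2.imwrite('pics/w1b.png',a)
E
```

```text
time: 1.1
ee_pos: [0.5475, 0.3206, 0.1997]
tcp_rot: [-179.9, -0.1, 174.8]
wrist_force: [0.0, 0.4, -0.1]
opening: 0.0427
{'time': 1.1, 'q': [30.352, 16.548, 19.889, 93.479, -0.004, 35.548], 'ee_pos': [0.547, 0.321, 0.2], 'tcp_rot': [-179.917, -0.11, 174.804], 'wrist_force': [0.001, 0.436, -0.079], 'opening': 0.043}
```

View pics/w1b.png

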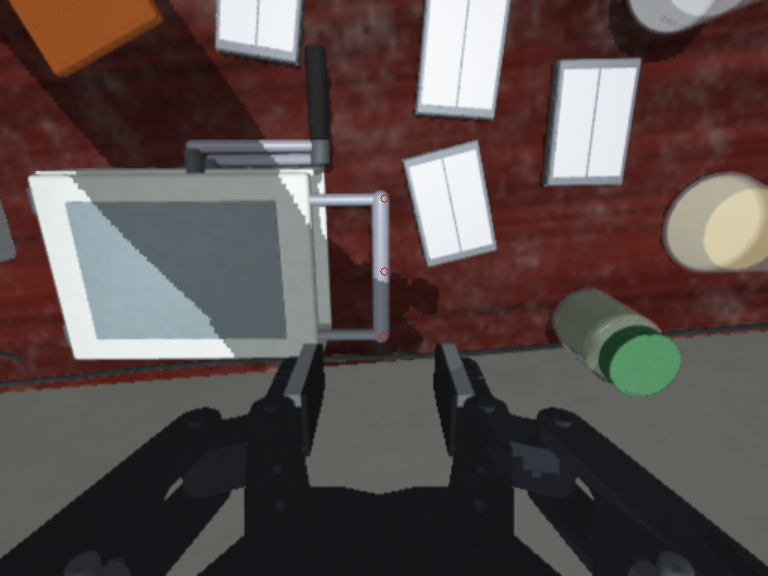

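```bash
python3 -m inch '[[0,0.002,0.04,0,0,0,0.65],[0,0.002,0.08,0,0,0,0.65],[0,0.002,0.11,0,0,0,0.65],[0,0.002,0.14,0,0,0,0.65],[0,0.002,0.157,0,0,0,0.65],[0,0.002,0.157,0,0,0,0.65],[0,0.002,0.157,0,0,0,1],[0,0.002,0.157,0,0,0,1],[0,0.002,0.157,0,0,0,1],[0,0.002,0.157,0,0,0,1],[0,0.002,0.157,0,0,0,1],[0,0.002,0.157,0,0,0,1]]' 50
python3 - <<'E'
from h import *
st()
# arc waypoints in tool coords relative to current
o=telemetry.get_obs(); x0=np.array(o['ee_pos'])
ya=np.array([.087,.996]); 
for a in np.linspace(0,1.43,23)[1:]:
    dy=235*(np.cos(a)-1)-6*np.sin(a); dz=235*np.sin(a)+6*(np.cos(a)-1)
    print(round(a,3),round(dy,1),round(-dz,1))
E
```

```text
time: 2.15
ee_pos: [0.5448, 0.3219, 0.045]
tcp_rot: [-179.7, -0.1, 175.0]
wrist_force: [-6.6, -13.9, -3.8]
opening: 0.0101
{'time': 2.15, 'q': [30.656, 16.909, 3.227, 76.585, -0.186, 35.701], 'ee_pos': [0.545, 0.322, 0.045], 'tcp_rot': [-179.693, -0.108, 174.955], 'wrist_force': [-6.594, -13.86, -3.762], 'opening': 0.01}
0.065 -0.9 -15.3
0.13 -2.8 -30.4
0.195 -5.6 -45.4
0.26 -9.4 -60.2
0.325 -14.2 -74.7
0.39 -19.9 -88.9
0.455 -26.5 -102.7
0.52 -34.0 -116.0
0.585 -42.4 -128.8
0.65 -51.6 -141.0
0.715 -61.5 -152.6
0.78 -72.2 -163.5
0.845 -83.5 -173.8
0.91 -95.5 -183.2
0.975 -108.1 -191.9
1.04 -121.2 -199.7
1.105 -134.8 -206.7
1.17 -148.8 -212.7
1.235 -163.2 -217.9
1.3 -177.9 -222.0
1.365 -192.9 -225.3
1.43 -208.0 -227.5
```

```bash
python3 -m inch '[[0,-0.002,0,0,0,0,1],[0,-0.003,-0.0153,0,0,0,1],[0,-0.0048,-0.0304,0,0,0,1],[0,-0.0076,-0.0454,0,0,0,1],[0,-0.0114,-0.0602,0,0,0,1],[0,-0.0162,-0.0747,0,0,0,1],[0,-0.0219,-0.0889,0,0,0,1],[0,-0.0285,-0.1027,0,0,0,1],[0,-0.036,-0.116,0,0,0,1],[0,-0.0444,-0.1288,0,0,0,1],[0,-0.0536,-0.141,0,0,0,1],[0,-0.0536,-0.141,0,0,0,1]]'
python3 - <<'E'
from h import *
st()
shot('side','s1')
E
```

```text
time: 3.15
ee_pos: [0.5407, 0.2703, 0.1897]
tcp_rot: [179.9, 0.1, 175.0]
wrist_force: [-8.6, 1.2, -0.4]
opening: 0.0101
{'time': 3.15, 'q': [26.528, 11.769, 13.052, 91.151, 0.064, 31.514], 'ee_pos': [0.541, 0.27, 0.19], 'tcp_rot': [179.877, 0.079, 175.014], 'wrist_force': [-8.634, 1.215, -0.449], 'opening': 0.01}
```

View pics/s1.png

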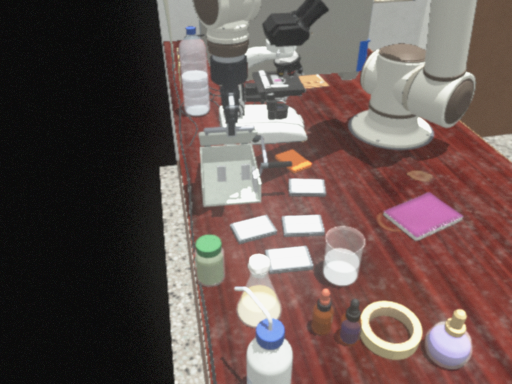

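The lid is about half up and the bar is held at (232,133). The four cassettes haven't moved, so I'll carry on up the arc.

```bash
python3 -m inch '[[0,-0.01,-0.0116,0,0,0,1],[0,-0.0206,-0.0225,0,0,0,1],[0,-0.0319,-0.0328,0,0,0,1],[0,-0.0439,-0.0422,0,0,0,1],[0,-0.0565,-0.0509,0,0,0,1],[0,-0.0696,-0.0587,0,0,0,1],[0,-0.0832,-0.0657,0,0,0,1],[0,-0.0972,-0.0717,0,0,0,1],[0,-0.1116,-0.0769,0,0,0,1],[0,-0.12,-0.0795,0,0,0,1],[0,-0.1263,-0.081,0,0,0,1],[0,-0.1263,-0.081,0,0,0,1]]'; python3 -m inch '[[0,-0.008,-0.0018,0,0,0,1],[0,-0.015,-0.0033,0,0,0,1],[0,-0.023,-0.0044,0,0,0,1],[0,-0.03,-0.0055,0,0,0,1],[0,-0.031,-0.0055,0,0,0,1],[0,-0.031,-0.0055,0,0,0,1]]'
python3 - <<'E'
from h import *
st()
p,d,K,M=shot('side','s2'); w=cloud(d,K,M)
cv2.imwrite('pics/s2c.png',cv2.resize(p[60:230,180:330][...,::-1],None,fx=4,fy=3.5,interpolation=cv2.INTER_CUBIC))
E
```

```text
time: 4.2
ee_pos: [0.5303, 0.1451, 0.2705]
tcp_rot: [179.8, 0.3, 175.0]
wrist_force: [-5.3, 3.2, 10.4]
opening: 0.0101
time: 4.7
ee_pos: [0.5278, 0.1148, 0.2753]
tcp_rot: [179.8, 0.3, 175.0]
wrist_force: [-4.3, 4.3, 10.7]
opening: 0.0099
{'time': 4.7, 'q': [12.219, 4.549, 14.566, 99.725, 0.096, 17.202], 'ee_pos': [0.528, 0.115, 0.275], 'tcp_rot': [179.822, 0.251, 175.016], 'wrist_force': [-4.297, 4.282, 10.696], 'opening': 0.01}
```

View pics/s2c.png

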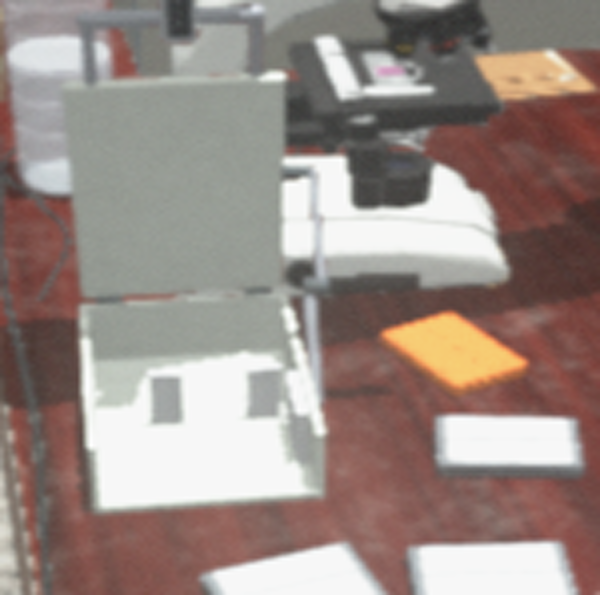

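```bash
python3 -m inch '[[0,-0.002,-0.002,0,0,0,1],[0,-0.004,-0.002,0,0,0,1],[0,-0.004,-0.002,0,0,0,1],[0,-0.004,-0.002,0,0,0,1]]'
python3 - <<'E'
from h import *
st()
for n in('side','scene'):
    p,d,K,M=shot(n,n+'3'); w=cloud(d,K,M)
    # dark grip points
    m=(p.max(2)<70)&(w[...,2]>.05)&(w[...,2]<.13)&(w[...,0]>.36)&(w[...,0]<.47)&(w[...,1]>.1)&(w[...,1]<.25)
    q=w[m]; print(n,m.sum(),np.percentile(q,[5,50,95],axis=0).round(3).tolist() if m.sum() else '')
E
```

```text
time: 5.08
ee_pos: [0.5275, 0.1128, 0.2756]
tcp_rot: [179.7, 0.1, 175.1]
wrist_force: [-2.0, 13.8, 0.4]
opening: 0.0098
{'time': 5.083, 'q': [11.917, 4.559, 14.609, 99.85, 0.28, 16.809], 'ee_pos': [0.528, 0.113, 0.276], 'tcp_rot': [179.674, 0.11, 175.108], 'wrist_force': [-2.035, 13.796, 0.403], 'opening': 0.01}
side 0 
scene 106 [[0.389, 0.151, 0.097], [0.412, 0.154, 0.101], [0.439, 0.159, 0.104]]
```

```bash
python3 -m inch '[[0,0.002,0,0,0,0,0.8],[0,0.002,0,0,0,0,0.6],[0,0.002,0,0,0,0,0.6],[0,0.002,0,0,0,0,0.6],[0,0.002,-0.02,0,0,0,0.6],[0,0.002,-0.045,0,0,0,0.6],[0,0.002,-0.07,0,0,0,0.6],[0.02,0.03,-0.07,0,0,0,0.8],[0.05,0.06,-0.07,0,0,0,1],[0.09,0.09,-0.07,0,0,0,1],[0.12,0.11,-0.07,0,0,0,1],[0.138,0.112,-0.07,0,0,0,1]]'
python3 - <<'E'
from h import *
st()
for n in('side','scene'):
    p,d,K,M=shot(n,n+'4'); w=cloud(d,K,M)
    m=(p.max(2)<70)&(w[...,2]>.05)&(w[...,2]<.15)&(w[...,0]>.36)&(w[...,0]<.445)&(w[...,1]>.1)&(w[...,1]<.28)
    q=w[m]; print(n,m.sum(),np.percentile(q,[5,50,95],axis=0).round(3).tolist() if m.sum() else '')
    if n=='side':
        m=(w[...,2]>.25)&(w[...,2]<.32)&(w[...,0]>.48)&(w[...,0]<.6)&(w[...,1]>.05)&(w[...,1]<.25); q=w[m]; print('bar',np.percentile(q,[5,50,95],axis=0).round(3).tolist())
        cv2.imwrite('pics/s4c.png',cv2.resize(p[40:230,180:330][...,::-1],None,fx=4,fy=3.1,interpolation=cv2.INTER_CUBIC))
E
```

```text
time: 6.18
ee_pos: [0.3976, 0.2359, 0.344]
tcp_rot: [180.0, 0.0, 175.1]
wrist_force: [0.3, 0.7, 0.2]
opening: 0.0
{'time': 6.183, 'q': [30.658, -2.803, 15.086, 107.862, 0.032, 35.569], 'ee_pos': [0.398, 0.236, 0.344], 'tcp_rot': [179.958, 0.004, 175.089], 'wrist_force': [0.269, 0.699, 0.161], 'opening': 0.0}
side 0 
bar [[0.482, 0.109, 0.258], [0.535, 0.118, 0.29], [0.584, 0.124, 0.296]]
scene 161 [[0.389, 0.151, 0.096], [0.412, 0.155, 0.102], [0.44, 0.161, 0.105]]
```

View pics/s4c.png

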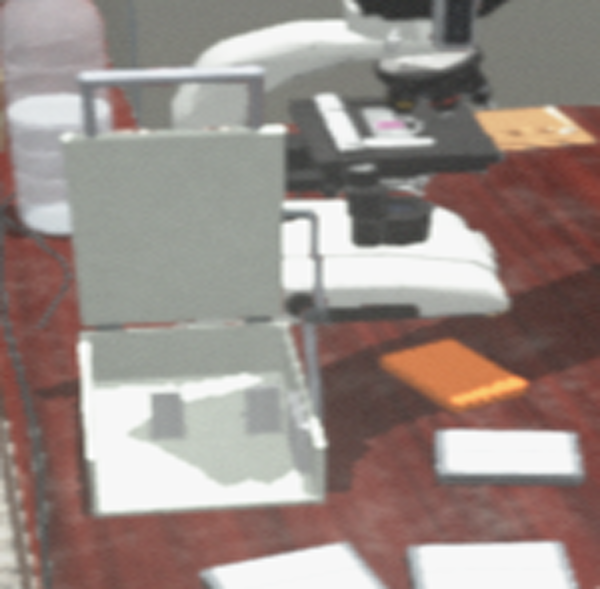

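The lid stands loosely by itself, with the grip at about (0.41, 0.16, 0.097). I'll go down beside the knee and push.

```bash
python3 -m inch '[[0,0,0.04,0,0,0,1],[0,0,0.08,0,0,0,1],[0,0,0.12,0,0,0,1],[0,0,0.16,0,0,0,1],[0,0,0.2,0,0,0,1],[0,0,0.235,0,0,0,1],[0,0,0.265,0,0,0,1],[0,0,0.269,0,0,0,1],[0,-0.015,0.269,0,0,0,1],[0,-0.03,0.269,0,0,0,1],[0,-0.04,0.269,0,0,0,1],[0,-0.045,0.269,0,0,0,1]]'; python3 -m inch '[[0,-0.004,0,0,0,0,1],[0,-0.008,0.001,0,0,0,1],[0,-0.01,0.002,0,0,0,1]]';  python3 - <<'E'
from h import *
st()
p,d,K,M=shot('scene','sc5'); w=cloud(d,K,M)
m=(p.max(2)<70)&(w[...,2]>.05)&(w[...,2]<.15)&(w[...,0]>.36)&(w[...,0]<.445)&(w[...,1]>.1)&(w[...,1]<.28)
q=w[m]; print(m.sum(),np.percentile(q,[5,50,95],axis=0).round(3).tolist() if m.sum() else '')
cv2.imwrite('pics/sc5c.png',cv2.resize(p[80:300,190:420][...,::-1],None,fx=3,fy=2.6,interpolation=cv2.INTER_CUBIC))
E
```

```text
time: 7.28
ee_pos: [0.3967, 0.188, 0.0763]
tcp_rot: [180.0, 0.1, 174.9]
wrist_force: [-0.4, 0.1, 0.2]
opening: 0.0
time: 7.53
ee_pos: [0.3955, 0.1791, 0.0732]
tcp_rot: [179.9, 0.1, 175.0]
wrist_force: [2.7, 2.8, -1.6]
opening: -0.0002
{'time': 7.533, 'q': [24.347, -11.227, -22.891, 78.253, 0.027, 29.352], 'ee_pos': [0.396, 0.179, 0.073], 'tcp_rot': [179.936, 0.059, 174.995], 'wrist_force': [2.659, 2.821, -1.626], 'opening': -0.0}
579 [[0.38, 0.141, 0.095], [0.389, 0.163, 0.128], [0.43, 0.207, 0.147]]
```

View pics/sc5c.png

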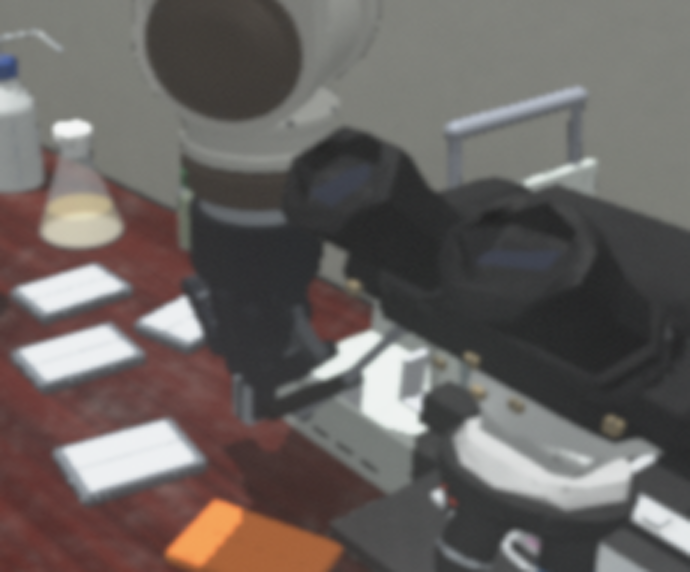

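```bash
python3 -m inch '[[0,-0.002,0.001,0,0,0,1],[0,-0.005,0.002,0,0,0,1],[0,-0.007,0.003,0,0,0,1],[0,-0.007,0.003,0,0,0,1]]'; python3 -m inch '[[0,-0.003,0.001,0,0,0,1],[0,-0.006,0.002,0,0,0,1],[0,-0.006,0.002,0,0,0,1]]'
```

```text
time: 7.92
ee_pos: [0.3949, 0.1753, 0.0709]
tcp_rot: [179.5, 0.0, 175.1]
wrist_force: [-1.4, 22.4, 2.6]
opening: -0.0
time: 8.17
ee_pos: [0.3948, 0.1735, 0.0703]
tcp_rot: [178.9, 0.0, 175.3]
wrist_force: [-6.0, 48.0, 7.6]
opening: -0.0005
```

```bash
python3 -m inch '[[0,0.015,-0.002,0,0,0,1],[0,0.045,-0.005,0,0,0,1],[0,0.08,-0.02,0,0,0,0.6],[0,0.1,-0.06,0,0,0,0.3],[0,0.12,-0.1,0,0,0,0],[0,0.14,-0.14,0,0,0,0],[0,0.14,-0.16,0,0,0,0],[0,0.14,-0.16,0,0,0,0]]'
python3 - <<'E'
from h import *
st()
for n in('side','scene'):
    p,d,K,M=shot(n,n+'6'); w=cloud(d,K,M)
    m=(p.max(2)<70)&(w[...,2]>.05)&(w[...,2]<.15)&(w[...,0]>.36)&(w[...,0]<.445)&(w[...,1]>.1)&(w[...,1]<.28)
    q=w[m]; print(n,m.sum(),np.percentile(q,[5,50,95],axis=0).round(3).tolist() if m.sum() else '')
    if n=='side':
        m=(w[...,2]>.25)&(w[...,2]<.32)&(w[...,0]>.48)&(w[...,0]<.6)&(w[...,1]>.05)&(w[...,1]<.25); q=w[m]; print('bar',np.percentile(q,[5,50,95],axis=0).round(3).tolist())
    m=((w[...,2]>.007)&(w[...,2]<.02)).astype(np.uint8)
    nn,l,s,c=cv2.connectedComponentsWithStats(m)
    if n=='side':
      for i in range(1,nn):
        if 400<s[i,4]<1000:
          q=w[l==i]; r=cv2.minAreaRect((q[:,:2]*1000).astype(np.float32)); print(c[i].round(),s[i,4],np.round(r[0],1),np.round(r[1],1),round(r[2],1))
b=np.load('pics/scene4.npz')['p'];
cv2.imwrite('pics/cmp6.png',np.hstack([cv2.resize(a[120:230,250:340][...,::-1],None,fx=4.4,fy=5,interpolation=cv2.INTER_CUBIC) for a in(b,p)]))
E
```

```text
time: 8.83
ee_pos: [0.4071, 0.3076, 0.2334]
tcp_rot: [179.7, 0.3, 175.1]
wrist_force: [0.5, 0.2, 0.5]
opening: 0.0723
{'time': 8.833, 'q': [37.084, -0.838, 4.327, 94.765, -0.015, 41.976], 'ee_pos': [0.407, 0.308, 0.233], 'tcp_rot': [179.744, 0.308, 175.107], 'wrist_force': [0.47, 0.243, 0.45], 'opening': 0.072}
side 1 [[0.404, 0.164, 0.095], [0.404, 0.164, 0.095], [0.404, 0.164, 0.095]]
bar [[0.482, 0.111, 0.257], [0.536, 0.12, 0.29], [0.584, 0.126, 0.295]]
[293. 160.] 437 [351.2 130.5] [64.2 91.8] 20.4
[306. 186.] 551 [350.8 256.5] [64.8 90.5] 77.0
[253. 228.] 778 [515.3 383.2] [90.2 65. ] 10.4
[302. 225.] 761 [403.8 395.6] [64.2 90.4] 81.5
[289. 258.] 952 [463.1 492.1] [63.2 90.9] 85.4
scene 151 [[0.389, 0.146, 0.092], [0.409, 0.15, 0.098], [0.437, 0.155, 0.101]]
```

View pics/cmp6.png

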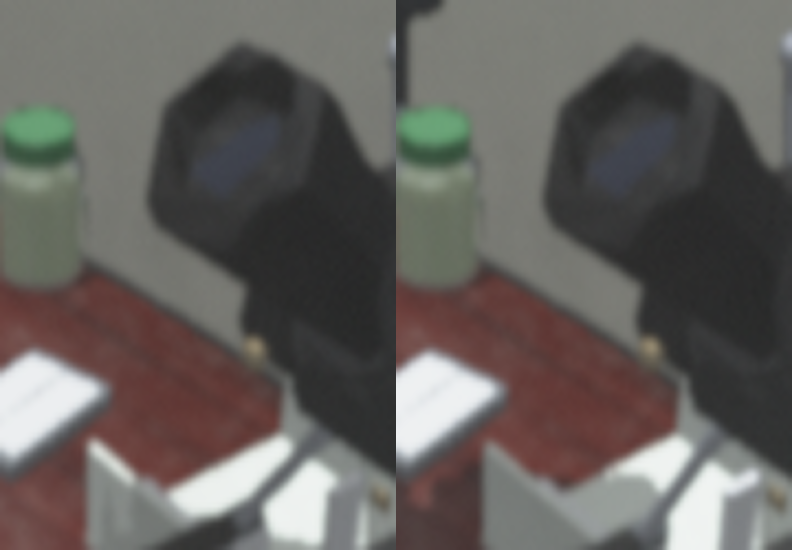

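```bash
cat >> h.py <<'E'
def cass(p,d,K,M,zt=.012):
    w=cloud(d,K,M); h=w[...,2]-(zt-.012)
    f=cv2.medianBlur(p,3).astype(int)
    m=((h>.005)&(h<.02)&(f.min(2)>70)&(f.max(2)-f.min(2)<60)).astype(np.uint8)
    n,l,s,c=cv2.connectedComponentsWithStats(m); out=[]
    for i in range(1,n):
        if s[i,4]<600: continue
        x,y,ww,hh=s[i,:4]
        uv=np.argwhere(l==i)[:,::-1]; P=ray(uv,K,M,zt)[:,:2]*1000
        r=cv2.minAreaRect(P.astype(np.float32)); a=r[2] if r[1][0]>r[1][1] else r[2]+90
        a=(a+90)%180-90
        out.append((np.round(r[0],1),np.sort(np.round(r[1],1)),round(a,1)))
        print('cass px',c[i].round(),'n',s[i,4],'edge' if x<2 or y<2 or x+ww>509 or y+hh>381 else '','c',*out[-1],'z',np.nanmedian(w[l==i][:,2]).round(4))
    return out
E
python3 - <<'E'
from h import *
z=np.load('pics/w1.npz'); cass(z['p'],z['d'],z['K'],z['M']); print()
cass(*shot('wrist','w7'))
E
```

```text
cass px [173.  18.] n 2127 edge c [376.3 249.8] [39.7 59. ] 77.3 z 0.011
cass px [307.  38.] n 4283 edge c [410.2 391.9] [59.7 77. ] -9.1 z 0.011
cass px [394.  80.] n 4429  c [463.2 488.2] [60.2 88.9] -4.1 z 0.011
cass px [300. 135.] n 3726  c [514.1 380.6] [59.5 89. ] 9.3 z 0.011
cass px [460. 143.] n 937  c [543.8 580. ] [53.  80.4] -18.2 z 0.0125
cass px [ 91. 262.] n 1003 edge c [659.6  81.3] [ 10.2 259.5] 89.9 z 0.0128

cass px [210. 122.] n 3265  c [350.1 255.4] [59.4 88.8] -14.1 z 0.0111
cass px [317. 153.] n 2988  c [402.6 392.5] [60. 89.] -9.1 z 0.0111
cass px [387. 189.] n 2628  c [461.6 487.9] [60.3 89.5] -4.1 z 0.0111
cass px [310. 229.] n 2233  c [512.7 380.3] [59.4 90.3] 9.2 z 0.0111
cass px [446. 231.] n 661  c [537.8 584.6] [56.4 80.9] -41.0 z 0.0126
cass px [207. 266.] n 2089  c [551.8 215.6] [116.5 119.5] 84.9 z 0.0056
cass px [256. 316.] n 1200  c [660.1 288.3] [ 16.  289.8] 89.7 z 0.0124
```

```bash
python3 - <<'E'
from h import *
print(bot.grip_depth)
for f in('w1','w7'):
    z=np.load('pics/%s.npz'%f); w=cloud(z['d'],z['K'],np.array(optics.camera_info('wrist')['mount']))
    m=(abs(w[...,0])<.03)&(abs(w[...,1])<.06)&(w[...,2]<.012)&(w[...,2]>-.07)
    for s in(-1,1):
        q=w[m&(s*w[...,1]>0)]; print(f,s,len(q),np.percentile(q,[1,50,99,99.8],axis=0).round(4).tolist())
E
python3 - <<'E'
from h import *
print(rel([.5135,.3805,.06],[180,0,189.2]))
E
```

```text
0.0187
w1 -1 7109 [[-0.0108, -0.057, -0.0697], [0.0092, -0.0418, -0.0559], [0.0176, -0.0193, -0.0068], [0.0179, -0.0177, -0.002]]
w1 1 7124 [[-0.0109, 0.018, -0.0698], [0.0092, 0.0406, -0.0559], [0.0175, 0.0558, -0.0068], [0.0179, 0.0575, -0.0023]]
w7 -1 4669 [[-0.0098, -0.0597, -0.0692], [0.0076, -0.0475, -0.0562], [0.0141, -0.0392, -0.0144], [0.0164, -0.0334, -0.0124]]
w7 1 4913 [[-0.0098, 0.0381, -0.0691], [0.0073, 0.0468, -0.0575], [0.0138, 0.0598, -0.0146], [0.0148, 0.06, -0.0128]]
[-0.1007  0.0842  0.167  -0.0007 -0.0006 -0.2475]
```

```bash
python3 -m inch '[[-0.03,0.028,0.03,0,0,-0.1,0.15],[-0.06,0.056,0.06,0,0,-0.2,0.15],[-0.1007,0.0842,0.09,0,0,-0.2475,0.15],[-0.1007,0.0842,0.13,0,0,-0.2475,0.15],[-0.1007,0.0842,0.167,0,0,-0.2475,0.15],[-0.1007,0.0842,0.167,0,0,-0.2475,0.15]]'
python3 - <<'E'
from h import *
st(); cass(*shot('wrist','w8')); print(rel([.5135,.3805,-.005],[180,0,189.2]))
E
```

```text
time: 9.48
ee_pos: [0.512, 0.3786, 0.0524]
tcp_rot: [-179.7, -0.5, -170.9]
wrist_force: [-1.0, -1.6, -1.9]
opening: 0.0726
{'time': 9.483, 'q': [36.483, 17.576, 4.874, 77.847, -0.012, 27.339], 'ee_pos': [0.512, 0.379, 0.052], 'tcp_rot': [-179.738, -0.482, -170.857], 'wrist_force': [-1.017, -1.625, -1.862], 'opening': 0.073}
cass px [305.  62.] n 12832 edge c [405.3 392.8] [58.8 85.6] -9.1 z 0.0112
cass px [505.  57.] n 893 edge c [385.9 512.7] [ 9.4 44.3] 24.8 z 0.01
cass px [424. 168.] n 10714  c [462.7 488.3] [59.1 88.2] -4.2 z 0.0112
cass px [ 72. 133.] n 626 edge c [471.7 244.6] [ 8. 81.] 82.1 z 0.012
cass px [ 55. 228.] n 7506 edge c [547.9 237.4] [ 83.8 136.5] -6.4 z 0.0054
cass px [257. 210.] n 8532  c [512.9 380.8] [58.7 88.7] 9.3 z 0.0112
cass px [482. 285.] n 1809 edge c [549.  567.5] [34.1 79.2] 4.5 z 0.0124
[-0.0034  0.0025  0.0556 -0.0059 -0.0111 -0.001 ]
```

```bash
python3 -m inch '[[0,0,0.03,0,0,0,0.15],[0,0,0.05,0,0,0,0.15],[0,0,0.06,0,0,0,0.15],[0,0,0.06,0,0,0,0.15]]'
```

```text
time: 9.87
ee_pos: [0.5121, 0.3791, -0.0018]
tcp_rot: [-179.9, -0.2, -170.8]
wrist_force: [-0.7, -0.1, -0.5]
opening: 0.0724
```

```bash
python3 -m inch '[[0,0.0015,0.003,0,0,0,0.15],[0,0.0015,0.003,0,0,0,0.5],[0,0.0015,0.003,0,0,0,0.5],[0,0.0015,0.003,0,0,0,0.5],[0,0.0015,0.003,0,0,0,0.5]]' 45; python3 -m inch '[[0,0,-0.015,0,0,0,0.5],[0,0,-0.05,0,0,0,0.5],[0,0,-0.085,0,0,0,0.5],[0,0,-0.085,0,0,0,0.5]]';python3 - <<'E'
from h import *
st()
p,d,K,M=shot('side','s9'); w=cloud(d,K,M)
z0=np.load('pics/side6.npz'); m0=z0
# case edge estimates from wrist w7/w8 floor? top rim of case from w7
z=np.load('pics/w7.npz'); a=z['p'][150:384,60:300][...,::-1]; cv2.imwrite('pics/w7c.png',cv2.resize(a,None,fx=3,fy=2.5,interpolation=cv2.INTER_CUBIC))
E
```

```text
time: 10.28
ee_pos: [0.5142, 0.3827, -0.0004]
tcp_rot: [179.9, 0.1, -170.8]
wrist_force: [-2.2, -0.5, 7.3]
opening: 0.0587
time: 10.62
ee_pos: [0.5159, 0.3839, 0.0909]
tcp_rot: [179.7, 0.5, -170.8]
wrist_force: [1.8, 0.0, 0.1]
opening: 0.0586
{'time': 10.617, 'q': [36.654, 16.651, 8.002, 80.776, -0.002, 27.471], 'ee_pos': [0.516, 0.384, 0.091], 'tcp_rot': [179.737, 0.512, -170.819], 'wrist_force': [1.773, 0.047, 0.119], 'opening': 0.059}
```

View pics/w7c.png

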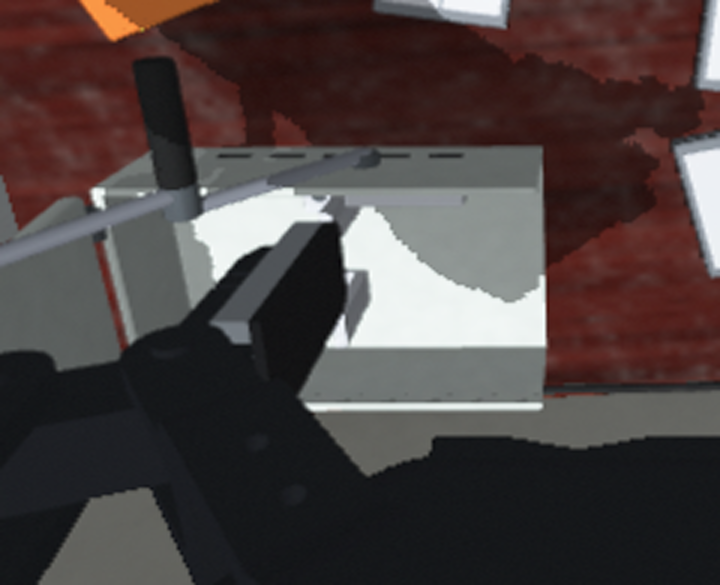

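Run:
```python
from h import *
z=np.load('pics/w7.npz'); K,M=z['K'],z['M']
yaw=np.radians(-5)
A=np.array([[np.cos(yaw),-np.sin(yaw)],[np.sin(yaw),np.cos(yaw)]])
for uv,zz,c in [((543,147),0,(-70,95)),((543,188),.056,(-70,95)),((545,346),.006,(65,95)),((543,404),.056,(67,95)),((465,198),.052,(-57,63)),((347,290),.03,(8,5))]:
    P=ray(np.array(uv)/[3,2.5]+[60,150],K,M,zz)[0,:2]*1000; print(uv,P.round(1),'origin',(P-A@c).round(1))
print(cass(*shot('wrist','w9'),zt=.012) and '')
# back fence / floor
```

```text
(543, 147) [475.7 282.6] origin [537.1 181.9]
(543, 188) [475.6 284.8] origin [537.1 184.1]
(545, 346) [609.3 270.4] origin [536.3 181.4]
(543, 404) [609.6 271.3] origin [534.6 182.5]
(465, 198) [480.2 250.5] origin [531.5 182.8]
(347, 290) [543.9 181.9] origin [535.5 177.6]
cass px [291.  58.] n 9986 edge c [403.8 393.1] [59.1 88.7] -9.1 z 0.0111
cass px [465.  53.] n 1209 edge c [381.7 522.6] [29.  64.5] 24.5 z 0.0135
cass px [392. 152.] n 7866  c [462.7 488.2] [59.6 88.4] -4.2 z 0.0111
cass px [ 65. 203.] n 8424 edge c [540.6 224.9] [108.2 144.4] -4.9 z 0.0056
cass px [456. 249.] n 1718 edge c [540.7 578.8] [53.4 80.3] -23.2 z 0.0127
cass px [ 30. 306.] n 767 edge c [660.4 189.3] [17.4 63.4] 88.4 z 0.0126
```

Run:
```python
from h import *
st(); print(rel([.533,.2245,.1],[180,0,175]))
```

```text
{'time': 10.717, 'q': [36.651, 16.839, 7.591, 80.531, -0.002, 27.47], 'ee_pos': [0.514, 0.383, 0.085], 'tcp_rot': [179.9, 0.197, -170.82], 'wrist_force': [-0.099, -0.034, -1.635], 'opening': 0.059}
[ 0.0069 -0.1592 -0.0153  0.0022  0.0032  0.2475]
```

```bash
python3 -m inch '[[0.002,-0.03,-0.015,0,0,0.1,0.5],[0.004,-0.06,-0.015,0,0,0.2,0.5],[0.006,-0.1,-0.015,0,0,0.2475,0.5],[0.007,-0.13,-0.015,0,0,0.2475,0.5],[0.007,-0.1592,-0.015,0,0,0.2475,0.5],[0.007,-0.1592,-0.015,0,0,0.2475,0.5],[0.007,-0.1592,-0.015,0,0,0.2475,0.5]]'
python3 - <<'E'
from h import *
print(rel([.533,.2245,.02],[180,0,175]))
p,d,K,M=shot('wrist','w10'); cv2.imwrite('pics/w10b.png',p[...,::-1])
E
```

```text
time: 11.3
ee_pos: [0.5318, 0.2223, 0.0968]
tcp_rot: [-180.0, -0.1, 174.9]
wrist_force: [-0.3, 0.2, -1.1]
opening: 0.0587
[-0.0011  0.0024  0.0768 -0.0006 -0.0014 -0.0025]
```

View pics/w10b.png

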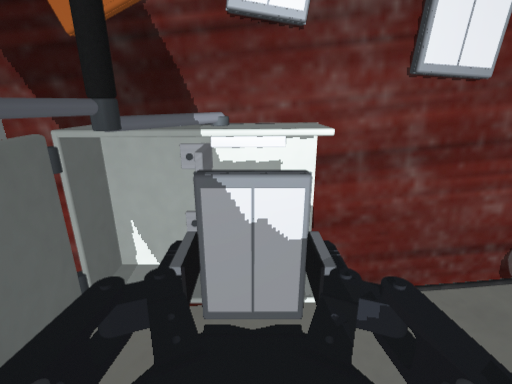

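The cassette sits square in the grip at (253,245). The x-fence is at (248,141) and the stubs at (192,155) and (192,218). Now lowering.

```bash
python3 -m inch '[[-0.001,0.0024,0.03,0,0,0,0.5],[-0.001,0.0024,0.055,0,0,0,0.5],[-0.001,0.0024,0.075,0,0,0,0.5],[-0.001,0.0024,0.086,0,0,0,0.5],[-0.001,0.0024,0.088,0,0,0,0.5],[-0.001,0.0024,0.088,0,0,0,0.5]]'; python3 -m inch '[[0,-0.002,0,0,0,0,0.5],[0,-0.004,0,0,0,0,0.5],[0,-0.006,0,0,0,0,0.5],[0,-0.006,0,0,0,0,0.5]]'
```

```text
time: 11.85
ee_pos: [0.5327, 0.2267, 0.0093]
tcp_rot: [-180.0, -0.1, 175.1]
wrist_force: [-0.0, -0.3, 0.3]
opening: 0.0593
time: 12.18
ee_pos: [0.5332, 0.2199, 0.0108]
tcp_rot: [180.0, 0.1, 175.0]
wrist_force: [0.3, -0.2, -1.2]
opening: 0.0584
```

```bash
python3 -m inch '[[0,-0.001,0,0,0,0,0.5],[0,-0.002,0,0,0,0,0.5],[0,-0.003,0,0,0,0,0.5],[0,-0.003,0,0,0,0,0.5]]'; python3 -m inch '[[0,-0.001,0,0,0,0,0.5],[0,-0.002,0,0,0,0,0.5],[0,-0.002,0,0,0,0,0.5]]'
```

```text
time: 12.52
ee_pos: [0.5326, 0.2175, 0.01]
tcp_rot: [179.9, 0.0, 175.0]
wrist_force: [-0.0, 2.8, -0.2]
opening: 0.0585
time: 12.77
ee_pos: [0.5325, 0.2173, 0.0102]
tcp_rot: [179.7, 0.0, 175.1]
wrist_force: [0.4, 12.9, -1.4]
opening: 0.0584
```

```bash
python3 -m inch '[[0.001,0.001,0,0,0,0,0.5],[0.002,0.001,0,0,0,0,0.5],[0.003,0.001,0,0,0,0,0.5],[0.003,0.001,0,0,0,0,0.5]]'; python3 -m inch '[[0.001,0,0,0,0,0,0.5],[0.002,0,0,0,0,0,0.5],[0.002,0,0,0,0,0,0.5]]';python3 -m inch '[[0.001,0,0,0,0,0,0.5],[0.002,0,0,0,0,0,0.5],[0.002,0,0,0,0,0,0.5]]'
```

```text
time: 13.1
ee_pos: [0.5302, 0.2176, 0.0104]
tcp_rot: [179.9, 0.1, 175.1]
wrist_force: [3.0, 6.6, -1.9]
opening: 0.0584
time: 13.35
ee_pos: [0.5283, 0.2178, 0.0105]
tcp_rot: [179.9, 0.1, 175.1]
wrist_force: [2.7, 7.1, -0.0]
opening: 0.0583
time: 13.6
ee_pos: [0.527, 0.2179, 0.0105]
tcp_rot: [179.9, 0.2, 175.0]
wrist_force: [7.1, 5.9, -3.6]
opening: 0.0581
```

```bash
python3 -m inch '[[0.001,0,0.002,0,0,0,0.5],[0.001,0,0.004,0,0,0,0.5],[0.001,0,0.004,0,0,0,0.5]]';python3 -m inch '[[0,0,0.001,0,0,0,0.5],[0,0,0.001,0,0,0,0.5]]'
```

```text
time: 13.85
ee_pos: [0.5271, 0.2179, 0.0073]
tcp_rot: [179.9, 0.3, 175.0]
wrist_force: [9.6, 4.0, -0.2]
opening: 0.058
time: 14.02
ee_pos: [0.5271, 0.2179, 0.0066]
tcp_rot: [179.8, 0.3, 175.0]
wrist_force: [8.6, 4.6, 3.1]
opening: 0.0584
```

```bash
python3 -m inch '[[0,0,0,0,0,0,0.3],[0,0,0,0,0,0,0.15],[0,0,0,0,0,0,0.15],[0,0,0,0,0,0,0.15],[0,0,-0.02,0,0,0,0.15],[0,0,-0.05,0,0,0,0.15],[0,0,-0.085,0,0,0,0.15],[0,0,-0.1,0,0,0,0.15],[0,0,-0.1,0,0,0,0.15]]'
python3 - <<'E'
from h import *
st(); p,d,K,M=shot('wrist','w11'); cv2.imwrite('pics/w11b.png',p[...,::-1]); cass(p,d,K,M,.018)
z=cass(p,d,K,M)
print(rel([.4038,.3928,.06],[180,0,170.9]))
E
```

```text
time: 14.77
ee_pos: [0.5259, 0.2174, 0.1091]
tcp_rot: [179.9, 0.3, 175.0]
wrist_force: [-0.2, -1.1, 1.4]
opening: 0.0727
{'time': 14.767, 'q': [22.463, 6.561, -1.71, 81.398, -0.009, 27.467], 'ee_pos': [0.526, 0.217, 0.109], 'tcp_rot': [179.856, 0.297, 174.995], 'wrist_force': [-0.198, -1.08, 1.378], 'opening': 0.073}
cass px [278.  11.] n 994 edge c [389.  246.1] [20.1 56.7] 84.9 z 0.0115
cass px [461.  38.] n 3463 edge c [419.  385.8] [57.5 58.1] -8.1 z 0.0116
cass px [118. 210.] n 1239  c [534.8  93.6] [ 20.7 130.8] -1.2 z 0.0189
cass px [252. 193.] n 5805  c [526.5 214.2] [66.  88.6] -5.3 z 0.0172
cass px [250. 268.] n 1120  c [604.4 208.1] [ 10.4 126.8] 84.8 z 0.0187
cass px [479. 296.] n 697 edge c [660.3 438.1] [15.4 72.3] -89.5 z 0.0184
cass px [255. 313.] n 1575  c [659.9 207.6] [ 15.8 160.5] 89.9 z 0.0185
cass px [277.  13.] n 2140 edge c [384.3 246.4] [23.1 59.1] 76.4 z 0.011
cass px [460.  41.] n 6303 edge c [418.2 389.3] [60.  60.8] -8.9 z 0.0111
cass px [220. 203.] n 14670  c [542.4 181.1] [130.2 189.7] 85.1 z 0.0099
cass px [477. 292.] n 714 edge c [660.5 441.2] [14.8 76.7] 89.2 z 0.0123
cass px [255. 309.] n 1545  c [660.1 206.5] [ 15.4 165.9] 89.8 z 0.0126
[0.1364 0.1644 0.0464 0.0013 0.0027 0.0715]
```

View pics/w11b.png

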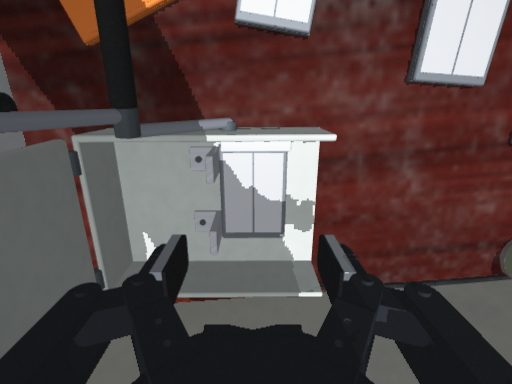

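The first cassette is flush with both stubs and the x-fence, at (253,193). On to the second.

```bash
python3 -m inch '[[0.02,0.035,0,0,0,0.07,0.15],[0.045,0.065,0,0,0,0.07,0.15],[0.07,0.095,0,0,0,0.07,0.15],[0.1,0.125,0.01,0,0,0.07,0.15],[0.1364,0.15,0.03,0,0,0.0715,0.15],[0.1364,0.1644,0.0464,0,0,0.0715,0.15],[0.1364,0.1644,0.0464,0,0,0.0715,0.15],[0.1364,0.1644,0.0464,0,0,0.0715,0.15]]'
python3 - <<'E'
from h import *
st(); cass(*shot('wrist','w12')); print(rel([.4038,.3928,-.003],[180,0,170.9]))
E
```

```text
time: 15.48
ee_pos: [0.401, 0.3921, 0.0558]
tcp_rot: [-179.8, -0.1, 171.0]
wrist_force: [-0.0, 0.4, -1.1]
opening: 0.0728
{'time': 15.483, 'q': [44.358, 6.97, -7.193, 76.104, -0.014, 53.33], 'ee_pos': [0.401, 0.392, 0.056], 'tcp_rot': [-179.778, -0.148, 171.027], 'wrist_force': [-0.039, 0.396, -1.089], 'opening': 0.073}
cass px [431. 130.] n 1246  c [364.2 523. ] [31.3 67.6] -18.3 z 0.013
cass px [ 52. 169.] n 10178 edge c [349.7 257.6] [60.9 89. ] -14.0 z 0.0111
cass px [256. 209.] n 9003  c [401.7 393.6] [59. 89.] -9.0 z 0.0111
cass px [391. 244.] n 5137  c [449.5 488.7] [60.4 69.8] -4.1 z 0.0111
cass px [492. 314.] n 1045 edge c [520.8 575.3] [29.4 44.9] -39.7 z 0.0121
[-0.0015  0.0013  0.0601 -0.0023 -0.0013  0.0008]
```

```bash
python3 -m inch '[[0,0.0015,0.03,0,0,0,0.15],[0,0.0015,0.05,0,0,0,0.15],[0,0.0015,0.059,0,0,0,0.15],[0,0.0015,0.059,0,0,0,0.15],[0,0.0015,0.059,0,0,0,0.15]]';python3 -m inch '[[0,0,0,0,0,0,0.5],[0,0,0,0,0,0,0.5],[0,0,0,0,0,0,0.5],[0,0,0,0,0,0,0.5]]'
```

```text
time: 15.95
ee_pos: [0.4037, 0.3934, 0.0]
tcp_rot: [-180.0, 0.0, 170.8]
wrist_force: [-0.1, -0.6, 0.6]
opening: 0.0727
time: 16.28
ee_pos: [0.4041, 0.3945, 0.0015]
tcp_rot: [179.9, 0.1, 170.9]
wrist_force: [-0.4, -1.5, 6.3]
opening: 0.0584
```

```bash
python3 -m inch '[[0,0,-0.02,0,0,0,0.5],[0,0,-0.06,0,0,0,0.5],[0,0,-0.1,0,0,0,0.5],[0,0,-0.11,0,0,0,0.5],[0,0,-0.11,0,0,0,0.5]]'
python3 - <<'E'
from h import *
st(); print(rel([.533,.2255,.1],[180,0,175]))
E
```

```text
time: 16.7
ee_pos: [0.4047, 0.3955, 0.1143]
tcp_rot: [179.6, 0.3, 170.9]
wrist_force: [0.8, 0.1, -0.6]
opening: 0.0584
{'time': 16.7, 'q': [44.346, 5.965, -1.791, 81.808, 0.001, 53.446], 'ee_pos': [0.405, 0.396, 0.114], 'tcp_rot': [179.649, 0.259, 170.899], 'wrist_force': [0.793, 0.147, -0.639], 'opening': 0.058}
[-0.1536 -0.1477  0.0141  0.006   0.0047 -0.0716]
```

```bash
python3 -m inch '[[-0.03,-0.02,0,0,0,-0.04,0.5],[-0.06,-0.045,0,0,0,-0.0716,0.5],[-0.09,-0.07,0,0,0,-0.0716,0.5],[-0.115,-0.095,0,0,0,-0.0716,0.5],[-0.14,-0.12,0,0,0,-0.0716,0.5],[-0.1536,-0.1477,0.01,0,0,-0.0716,0.5],[-0.1536,-0.1477,0.01,0,0,-0.0716,0.5],[-0.1536,-0.1477,0.01,0,0,-0.0716,0.5]]'
python3 - <<'E'
from h import *
print(rel([.533,.2255,.024],[180,0,175]))
E
```

```text
time: 17.37
ee_pos: [0.5312, 0.222, 0.0976]
tcp_rot: [-179.9, -0.1, 174.8]
wrist_force: [0.4, -0.2, -1.0]
opening: 0.058
[-0.0017  0.0037  0.0736 -0.0012 -0.0023 -0.0029]
```

```bash
python3 -m inch '[[-0.001,0.003,0.03,0,0,0,0.5],[-0.001,0.003,0.055,0,0,0,0.5],[-0.001,0.003,0.07,0,0,0,0.5],[-0.001,0.003,0.073,0,0,0,0.5],[-0.001,0.003,0.073,0,0,0,0.5],[-0.001,0.003,0.073,0,0,0,0.5]]'; python3 -m inch '[[0,-0.002,0,0,0,0,0.5],[0,-0.004,0,0,0,0,0.5],[0,-0.006,0,0,0,0,0.5],[0,-0.007,0,0,0,0,0.5],[0,-0.007,0,0,0,0,0.5]]'
```

```text
time: 17.87
ee_pos: [0.5327, 0.2275, 0.0272]
tcp_rot: [180.0, 0.0, 175.1]
wrist_force: [1.0, 0.0, -0.7]
opening: 0.0587
time: 18.28
ee_pos: [0.5322, 0.2195, 0.0268]
tcp_rot: [180.0, 0.0, 175.0]
wrist_force: [0.6, 0.2, -1.0]
opening: 0.0584
```

```bash
python3 -m inch '[[0,0,0.002,0,0,0,0.5],[0,-0.001,0.004,0,0,0,0.5],[0,-0.002,0.004,0,0,0,0.5],[0,-0.003,0.004,0,0,0,0.5],[0,-0.003,0.004,0,0,0,0.5]]'; python3 -m inch '[[0.001,-0.0005,0,0,0,0,0.5],[0.002,-0.0005,0,0,0,0,0.5],[0.003,-0.0005,0,0,0,0,0.5],[0.003,-0.0005,0,0,0,0,0.5]]'
```

```text
time: 18.7
ee_pos: [0.5316, 0.2175, 0.0222]
tcp_rot: [179.9, -0.0, 175.0]
wrist_force: [0.6, 5.3, -3.0]
opening: 0.0581
time: 19.03
ee_pos: [0.5295, 0.2176, 0.0229]
tcp_rot: [179.9, 0.1, 175.1]
wrist_force: [1.7, 5.6, -1.8]
opening: 0.0583
```

```bash
python3 -m inch '[[0.001,0,0,0,0,0,0.5],[0.002,0,0,0,0,0,0.5],[0.002,0,0,0,0,0,0.5]]'; python3 -m inch '[[0.001,0,0,0,0,0,0.5],[0.0015,0,0,0,0,0,0.5],[0.0015,0,0,0,0,0,0.5]]'
```

```text
time: 19.28
ee_pos: [0.5283, 0.2177, 0.0231]
tcp_rot: [179.9, 0.2, 175.0]
wrist_force: [7.0, 5.8, -3.1]
opening: 0.0583
time: 19.53
ee_pos: [0.5283, 0.2177, 0.0233]
tcp_rot: [179.9, 0.4, 175.0]
wrist_force: [15.0, 4.0, -6.2]
opening: 0.0579
```

Flush on both fences at x=0.528, as predicted. Now lower it and release.

```bash
python3 -m inch '[[-0.0005,0,0.002,0,0,0,0.5],[-0.0005,0,0.003,0,0,0,0.5],[-0.0005,0,0.003,0,0,0,0.5]]'; python3 -m inch '[[0,0,0.001,0,0,0,0.5],[0,0,0.0015,0,0,0,0.5],[0,0,0.0015,0,0,0,0.5]]'
```

```text
time: 19.78
ee_pos: [0.5283, 0.2177, 0.021]
tcp_rot: [179.9, 0.3, 175.0]
wrist_force: [9.4, 3.7, 0.9]
opening: 0.0582
time: 20.03
ee_pos: [0.5283, 0.2177, 0.0197]
tcp_rot: [179.9, 0.3, 175.0]
wrist_force: [8.3, 3.1, 2.7]
opening: 0.0583
```

```bash
python3 -m inch '[[0,0,0,0,0,0,0.3],[0,0,0,0,0,0,0.15],[0,0,0,0,0,0,0.15],[0,0,0,0,0,0,0.15],[0,0,-0.02,0,0,0,0.15],[0,0,-0.05,0,0,0,0.15],[0,0,-0.085,0,0,0,0.15],[0,0,-0.1,0,0,0,0.15],[0,0,-0.1,0,0,0,0.15]]'
python3 - <<'E'
from h import *
st(); cass(*shot('wrist','w13'),zt=.03)
print(rel([.463,.488,.06],[180,0,175.9]))
E
```

```text
time: 20.78
ee_pos: [0.5273, 0.2174, 0.1223]
tcp_rot: [179.8, 0.3, 175.0]
wrist_force: [0.5, 0.6, 0.6]
opening: 0.0723
{'time': 20.783, 'q': [22.407, 6.612, -0.204, 82.847, -0.005, 27.409], 'ee_pos': [0.527, 0.217, 0.122], 'tcp_rot': [179.85, 0.301, 174.998], 'wrist_force': [0.481, 0.635, 0.551], 'opening': 0.072}
cass px [118. 207.] n 1255  c [534.1  96.9] [ 21.5 132.2] -4.3 z 0.0309
cass px [252. 190.] n 5948  c [526.3 213.8] [66.3 89. ] -4.8 z 0.0291
cass px [250. 266.] n 1094  c [604.8 208.7] [ 11.6 126.2] 84.8 z 0.0308
cass px [478. 295.] n 713 edge c [660.5 437.8] [15.3 74.5] -89.5 z 0.0305
cass px [255. 311.] n 1576  c [660.1 207.2] [ 15.8 161.9] -90.0 z 0.0307
[ 0.0871  0.2643  0.0598  0.0013  0.0028 -0.0157]
```

```bash
python3 -m inch '[[0.012,0.036,0,0,0,0,0.15],[0.024,0.073,0,0,0,0,0.15],[0.036,0.11,0,0,0,-0.0157,0.15],[0.048,0.147,0,0,0,-0.0157,0.15],[0.06,0.183,0,0,0,-0.0157,0.15],[0.072,0.22,0.01,0,0,-0.0157,0.15],[0.0871,0.25,0.03,0,0,-0.0157,0.15],[0.0871,0.2643,0.06,0,0,-0.0157,0.15],[0.0871,0.2643,0.06,0,0,-0.0157,0.15],[0.0871,0.2643,0.06,0,0,-0.0157,0.15]]'
python3 - <<'E'
from h import *
st(); cass(*shot('wrist','w14')); print(rel([.463,.488,-.001],[180,0,175.9]))
E
```

```text
time: 21.67
ee_pos: [0.4602, 0.4868, 0.0541]
tcp_rot: [-179.7, -0.2, 176.0]
wrist_force: [-0.8, -0.2, 1.7]
opening: 0.0725
{'time': 21.667, 'q': [46.614, 21.92, 10.609, 79.061, -0.012, 50.628], 'ee_pos': [0.46, 0.487, 0.054], 'tcp_rot': [-179.704, -0.226, 175.985], 'wrist_force': [-0.832, -0.164, 1.682], 'opening': 0.073}
cass px [258. 211.] n 9048  c [461.2 489.8] [59.  89.3] -4.1 z 0.0111
cass px [403. 268.] n 1069  c [516.3 604.8] [23.5 67.6] 78.9 z 0.0123
[-0.0017  0.0015  0.0575 -0.0026 -0.0018  0.0004]
```

```bash
python3 -m inch '[[0,0.001,0.03,0,0,0,0.15],[0,0.001,0.05,0,0,0,0.15],[0,0.001,0.058,0,0,0,0.15],[0,0.001,0.058,0,0,0,0.15],[0,0.001,0.058,0,0,0,0.15]]';python3 -m inch '[[0,0,0,0,0,0,0.5],[0,0,0,0,0,0,0.5],[0,0,0,0,0,0,0.5],[0,0,0,0,0,0,0.5]]'
```

```text
time: 22.13
ee_pos: [0.4628, 0.4883, 0.0013]
tcp_rot: [180.0, 0.0, 175.8]
wrist_force: [-0.0, -0.3, 0.1]
opening: 0.0723
time: 22.47
ee_pos: [0.4631, 0.4893, 0.0027]
tcp_rot: [179.9, 0.2, 175.9]
wrist_force: [0.2, -2.2, 6.1]
opening: 0.0578
```

```bash
python3 -m inch '[[0,0,-0.02,0,0,0,0.5],[0,0,-0.06,0,0,0,0.5],[0,0,-0.1,0,0,0,0.5],[0,0,-0.125,0,0,0,0.5],[0,0,-0.125,0,0,0,0.5]]'
python3 - <<'E'
from h import *
st(); print(rel([.533,.2255,.115],[180,0,175]))
E
```

```text
time: 22.88
ee_pos: [0.464, 0.4906, 0.1337]
tcp_rot: [179.5, 0.4, 175.9]
wrist_force: [0.4, 1.0, 0.7]
opening: 0.0582
{'time': 22.883, 'q': [46.6, 20.983, 18.18, 86.547, -0.002, 50.7], 'ee_pos': [0.464, 0.491, 0.134], 'tcp_rot': [179.498, 0.414, 175.898], 'wrist_force': [0.37, 0.973, 0.682], 'opening': 0.058}
[-0.0877 -0.2597  0.017   0.0088  0.0072  0.0157]
```

```bash
python3 -m inch '[[-0.012,-0.035,0,0,0,0.0157,0.5],[-0.024,-0.07,0,0,0,0.0157,0.5],[-0.036,-0.105,0,0,0,0.0157,0.5],[-0.048,-0.14,0,0,0,0.0157,0.5],[-0.06,-0.175,0,0,0,0.0157,0.5],[-0.072,-0.21,0,0,0,0.0157,0.5],[-0.088,-0.235,0.01,0,0,0.0157,0.5],[-0.088,-0.257,0.015,0,0,0.0157,0.5],[-0.088,-0.257,0.015,0,0,0.0157,0.5],[-0.088,-0.257,0.015,0,0,0.0157,0.5]]'
python3 - <<'E'
from h import *
st();print(rel([.533,.2255,.038],[180,0,175]))
E
```

```text
time: 23.72
ee_pos: [0.5316, 0.2251, 0.1103]
tcp_rot: [180.0, 0.0, 174.9]
wrist_force: [-0.8, 0.6, -0.4]
opening: 0.058
{'time': 23.717, 'q': [22.942, 7.983, -0.016, 81.972, 0.009, 28.061], 'ee_pos': [0.532, 0.225, 0.11], 'tcp_rot': [179.978, 0.021, 174.882], 'wrist_force': [-0.795, 0.583, -0.422], 'opening': 0.058}
[-0.0013  0.0005  0.0723  0.0004  0.0004 -0.0021]
```

```bash
python3 -m inch '[[-0.001,0.001,0.03,0,0,0,0.5],[-0.001,0.001,0.055,0,0,0,0.5],[-0.001,0.001,0.07,0,0,0,0.5],[-0.001,0.001,0.073,0,0,0,0.5],[-0.001,0.001,0.073,0,0,0,0.5]]'; python3 -m inch '[[0,-0.002,0.001,0,0,0,0.5],[0,-0.004,0.002,0,0,0,0.5],[0,-0.006,0.002,0,0,0,0.5],[0,-0.007,0.002,0,0,0,0.5],[0,-0.007,0.002,0,0,0,0.5]]'
```

```text
time: 24.13
ee_pos: [0.532, 0.2278, 0.0365]
tcp_rot: [-180.0, -0.1, 175.1]
wrist_force: [0.3, -0.5, -0.0]
opening: 0.0583
time: 24.55
ee_pos: [0.5322, 0.2198, 0.0355]
tcp_rot: [180.0, 0.0, 175.0]
wrist_force: [0.1, 0.2, -0.7]
opening: 0.0582
```

```bash
python3 -m inch '[[0,-0.001,0,0,0,0,0.5],[0,-0.002,0,0,0,0,0.5],[0,-0.003,0,0,0,0,0.5],[0,-0.003,0,0,0,0,0.5]]'; python3 -m inch '[[0.001,-0.0005,0,0,0,0,0.5],[0.002,-0.0005,0,0,0,0,0.5],[0.003,-0.0005,0,0,0,0,0.5],[0.003,-0.0005,0,0,0,0,0.5]]'; python3 -m inch '[[0.001,0,0,0,0,0,0.5],[0.002,0,0,0,0,0,0.5],[0.0025,0,0,0,0,0,0.5],[0.0025,0,0,0,0,0,0.5]]'
```

```text
time: 24.88
ee_pos: [0.5318, 0.2175, 0.0351]
tcp_rot: [179.9, 0.0, 175.0]
wrist_force: [-1.0, 3.2, 0.1]
opening: 0.0582
time: 25.22
ee_pos: [0.5294, 0.2176, 0.0354]
tcp_rot: [179.9, 0.1, 175.0]
wrist_force: [2.8, 6.1, -0.3]
opening: 0.0582
time: 25.55
ee_pos: [0.5279, 0.2178, 0.0355]
tcp_rot: [179.9, 0.2, 175.0]
wrist_force: [7.6, 4.7, -3.1]
opening: 0.0584
```

```bash
python3 -m inch '[[0.0007,0,0.001,0,0,0,0.5],[0.0007,0,0.002,0,0,0,0.5],[0.0007,0,0.002,0,0,0,0.5]]'; python3 -m inch '[[0,0,0.001,0,0,0,0.5],[0,0,0.0015,0,0,0,0.5],[0,0,0.0015,0,0,0,0.5]]'
```

```text
time: 25.8
ee_pos: [0.5279, 0.2178, 0.0345]
tcp_rot: [179.9, 0.3, 175.0]
wrist_force: [8.7, 2.9, 2.5]
opening: 0.0581
time: 26.05
ee_pos: [0.5279, 0.2178, 0.0331]
tcp_rot: [179.9, 0.3, 175.0]
wrist_force: [8.9, 2.4, 2.4]
opening: 0.0581
```

```bash
python3 -m inch '[[0,0,0,0,0,0,0.3],[0,0,0,0,0,0,0.15],[0,0,0,0,0,0,0.15],[0,0,0,0,0,0,0.15],[0,0,-0.02,0,0,0,0.15],[0,0,-0.05,0,0,0,0.15],[0,0,-0.085,0,0,0,0.15],[0,0,-0.1,0,0,0,0.15],[0,0,-0.1,0,0,0,0.15]]'
python3 - <<'E'
from h import *
st(); cass(*shot('wrist','w15'),zt=.042)
print(rel([.351,.256,.06],[180,0,166]))
E
```

```text
time: 26.8
ee_pos: [0.5269, 0.2176, 0.1358]
tcp_rot: [179.9, 0.3, 175.0]
wrist_force: [0.1, -0.2, -0.7]
opening: 0.0726
{'time': 26.8, 'q': [22.441, 6.513, 1.173, 84.329, -0.012, 27.443], 'ee_pos': [0.527, 0.218, 0.136], 'tcp_rot': [179.858, 0.299, 174.997], 'wrist_force': [0.086, -0.182, -0.697], 'opening': 0.073}
cass px [ 6. 86.] n 612 edge c [415.5  31.4] [15.1 48.4] -21.1 z 0.0415
cass px [118. 205.] n 1260  c [533.   97.8] [ 22.9 133.4] -5.2 z 0.0427
cass px [252. 188.] n 6024  c [526.2 214. ] [66.1 89.2] -4.8 z 0.0411
cass px [250. 265.] n 1077  c [604.8 208.3] [ 10.4 125.8] 84.8 z 0.0428
cass px [478. 294.] n 719 edge c [660.5 439.3] [15.  75.3] 89.2 z 0.0426
cass px [255. 310.] n 1557  c [660.  206.9] [ 15.2 163.5] 89.6 z 0.0426
[0.1781 0.0232 0.0728 0.0014 0.0026 0.157 ]
```

```bash
python3 -m inch '[[0.01,0.03,0,0,0,0.05,0.15],[0.03,0.06,0,0,0,0.1,0.15],[0.06,0.07,0,0,0,0.157,0.15],[0.1,0.07,0,0,0,0.157,0.15],[0.135,0.06,0,0,0,0.157,0.15],[0.16,0.04,0.01,0,0,0.157,0.15],[0.1781,0.0232,0.04,0,0,0.157,0.15],[0.1781,0.0232,0.0728,0,0,0.157,0.15],[0.1781,0.0232,0.0728,0,0,0.157,0.15],[0.1781,0.0232,0.0728,0,0,0.157,0.15]]'
python3 - <<'E'
from h import *
st(); cass(*shot('wrist','w16')); print(rel([.351,.256,0],[180,0,166]))
E
```

```text
time: 27.68
ee_pos: [0.3488, 0.2548, 0.0571]
tcp_rot: [-179.8, -0.1, 166.0]
wrist_force: [0.7, 0.2, 0.6]
opening: 0.0727
{'time': 27.683, 'q': [36.146, -10.873, -24.395, 76.702, -0.004, 50.135], 'ee_pos': [0.349, 0.255, 0.057], 'tcp_rot': [-179.826, -0.141, 166.011], 'wrist_force': [0.655, 0.154, 0.611], 'opening': 0.073}
cass px [254. 207.] n 8897  c [348.7 255.2] [59.  88.5] -14.0 z 0.0111
[-0.0008  0.0007  0.0588 -0.0009 -0.0006 -0.    ]
```

```bash
python3 -m inch '[[0.001,0,0.03,0,0,0,0.15],[0.001,0,0.05,0,0,0,0.15],[0.001,0,0.058,0,0,0,0.15],[0.001,0,0.058,0,0,0,0.15],[0.001,0,0.058,0,0,0,0.15]]';python3 -m inch '[[0,0,0,0,0,0,0.5],[0,0,0,0,0,0,0.5],[0,0,0,0,0,0,0.5],[0,0,0,0,0,0,0.5]]'
```

```text
time: 28.15
ee_pos: [0.3499, 0.2564, 0.0019]
tcp_rot: [180.0, 0.0, 166.0]
wrist_force: [0.1, -0.4, 1.1]
opening: 0.0728
time: 28.48
ee_pos: [0.3502, 0.2567, 0.0028]
tcp_rot: [179.9, 0.1, 166.0]
wrist_force: [-0.5, -0.6, 5.6]
opening: 0.0581
```

```bash
python3 -m inch '[[0,0,-0.02,0,0,0,0.5],[0,0,-0.06,0,0,0,0.5],[0,0,-0.1,0,0,0,0.5],[0,0,-0.135,0,0,0,0.5],[0,0,-0.135,0,0,0,0.5]]'
python3 - <<'E'
from h import *
st(); print(rel([.533,.2255,.125],[180,0,175]))
E
```

```text
time: 28.9
ee_pos: [0.3516, 0.2577, 0.144]
tcp_rot: [179.5, 0.4, 166.0]
wrist_force: [0.9, 1.5, 0.1]
opening: 0.0583
{'time': 28.9, 'q': [36.243, -12.226, -15.905, 85.677, -0.001, 50.237], 'ee_pos': [0.352, 0.258, 0.144], 'tcp_rot': [179.506, 0.412, 166.005], 'wrist_force': [0.94, 1.493, 0.058], 'opening': 0.058}
[-0.1837  0.0124  0.0205  0.008   0.0079 -0.157 ]
```

```bash
python3 -m inch '[[-0.02,0.03,0,0,0,-0.05,0.5],[-0.05,0.055,0,0,0,-0.1,0.5],[-0.085,0.065,0,0,0,-0.157,0.5],[-0.12,0.065,0,0,0,-0.157,0.5],[-0.15,0.05,0,0,0,-0.157,0.5],[-0.175,0.03,0.01,0,0,-0.157,0.5],[-0.183,0.015,0.018,0,0,-0.157,0.5],[-0.183,0.015,0.018,0,0,-0.157,0.5],[-0.183,0.015,0.018,0,0,-0.157,0.5]]'
python3 - <<'E'
from h import *
st();print(rel([.533,.2265,.05],[180,0,175]))
E
```

```text
time: 29.65
ee_pos: [0.5306, 0.2256, 0.118]
tcp_rot: [180.0, -0.0, 174.9]
wrist_force: [0.4, -0.6, -0.2]
opening: 0.0579
{'time': 29.65, 'q': [23.025, 7.844, 0.684, 82.839, 0.011, 28.13], 'ee_pos': [0.531, 0.226, 0.118], 'tcp_rot': [179.99, -0.005, 174.896], 'wrist_force': [0.358, -0.559, -0.236], 'opening': 0.058}
[-0.0023  0.0011  0.068   0.0002 -0.0001 -0.0018]
```

```bash
python3 -m inch '[[-0.001,0.001,0.03,0,0,0,0.5],[-0.001,0.001,0.055,0,0,0,0.5],[-0.001,0.001,0.067,0,0,0,0.5],[-0.001,0.001,0.07,0,0,0,0.5],[-0.001,0.001,0.07,0,0,0,0.5]]'; python3 -m inch '[[0,-0.002,0,0,0,0,0.5],[0,-0.004,0.001,0,0,0,0.5],[0,-0.006,0.001,0,0,0,0.5],[0,-0.008,0.001,0,0,0,0.5],[0,-0.008,0.001,0,0,0,0.5]]'
```

```text
time: 30.07
ee_pos: [0.5309, 0.2277, 0.0478]
tcp_rot: [-180.0, -0.0, 175.1]
wrist_force: [0.9, -0.1, -0.7]
opening: 0.0583
time: 30.48
ee_pos: [0.531, 0.2188, 0.0473]
tcp_rot: [180.0, 0.0, 175.0]
wrist_force: [0.4, -0.6, -0.3]
opening: 0.058
```

```bash
python3 -m inch '[[0,-0.001,0,0,0,0,0.5],[0,-0.002,0,0,0,0,0.5],[0,-0.002,0,0,0,0,0.5]]'; python3 -m inch '[[0.001,-0.0005,0,0,0,0,0.5],[0.002,-0.0005,0,0,0,0,0.5],[0.003,-0.0005,0,0,0,0,0.5],[0.003,-0.0005,0,0,0,0,0.5]]'; python3 -m inch '[[0.001,0,0,0,0,0,0.5],[0.0015,0,0,0,0,0,0.5],[0.0015,0,0,0,0,0,0.5]]'
```

```text
time: 30.73
ee_pos: [0.5306, 0.2176, 0.0468]
tcp_rot: [179.9, 0.0, 175.0]
wrist_force: [-0.3, 4.0, -1.0]
opening: 0.0585
time: 31.07
ee_pos: [0.5281, 0.2178, 0.047]
tcp_rot: [179.9, 0.1, 175.0]
wrist_force: [2.7, 4.7, -0.6]
opening: 0.0584
time: 31.32
ee_pos: [0.527, 0.2179, 0.0471]
tcp_rot: [179.9, 0.1, 175.0]
wrist_force: [4.3, 5.5, -2.2]
opening: 0.0578
```

```bash
python3 -m inch '[[0.001,0,0,0,0,0,0.5],[0.0012,0,0,0,0,0,0.5],[0.0012,0,0,0,0,0,0.5]]'; python3 -m inch '[[0,0,0.001,0,0,0,0.5],[0,0,0.0025,0,0,0,0.5],[0,0,0.003,0,0,0,0.5],[0,0,0.003,0,0,0,0.5]]'
```

```text
time: 31.57
ee_pos: [0.5269, 0.2179, 0.0472]
tcp_rot: [179.9, 0.3, 175.0]
wrist_force: [9.8, 4.4, -4.5]
opening: 0.058
time: 31.9
ee_pos: [0.527, 0.2179, 0.045]
tcp_rot: [179.9, 0.3, 175.0]
wrist_force: [7.9, 4.2, 1.3]
opening: 0.0583
```

The gripper reached the predicted height of 0.045, and the x and y contacts match the earlier ones. I'll release, back off and inspect.

```bash
python3 -m inch '[[0,0,0.0005,0,0,0,0.5],[0,0,0.0005,0,0,0,0.3],[0,0,0.0005,0,0,0,0.15],[0,0,0.0005,0,0,0,0.15],[0,0,0.0005,0,0,0,0.15],[0,0,-0.02,0,0,0,0.15],[0,0,-0.05,0,0,0,0.15],[0,0,-0.085,0,0,0,0.15],[0,0,-0.1,0,0,0,0.15],[0,0,-0.1,0,0,0,0.15]]'
python3 - <<'E'
from h import *
st(); p,d,K,M=shot('wrist','w17'); cass(p,d,K,M,.054)
P,D,K2,M2=shot('side','s17'); w=cloud(D,K2,M2)
m=(w[...,2]>.25)&(w[...,2]<.32)&(w[...,0]>.48)&(w[...,0]<.6)&(w[...,1]>.05)&(w[...,1]<.25)
if m.sum(): print('bar',np.percentile(w[m],[5,50,95],axis=0).round(3).tolist())
a=cv2.resize(p[90:330,60:360][...,::-1],(400,500),interpolation=cv2.INTER_CUBIC)
b=cv2.resize(P[40:260,170:350][...,::-1],(400,500),interpolation=cv2.INTER_CUBIC)
cv2.imwrite('pics/f17.png',np.hstack([a,b]))
E
```

```text
time: 32.73
ee_pos: [0.5262, 0.2176, 0.1479]
tcp_rot: [179.9, 0.3, 175.0]
wrist_force: [-0.1, -0.1, -0.6]
opening: 0.0728
{'time': 32.733, 'q': [22.478, 6.407, 2.401, 85.664, -0.011, 27.48], 'ee_pos': [0.526, 0.218, 0.148], 'tcp_rot': [179.857, 0.298, 174.997], 'wrist_force': [-0.149, -0.143, -0.64], 'opening': 0.073}
cass px [225. 180.] n 9688  c [535.8 178.8] [140.3 194.3] 85.2 z 0.0532
cass px [251. 265.] n 988  c [603.6 207.9] [  9.3 124.8] 84.8 z 0.0538
cass px [478. 294.] n 701 edge c [660.8 439.5] [15.8 75.4] 89.0 z 0.0543
cass px [255. 311.] n 1553  c [660.2 207.3] [ 15.6 163. ] 89.8 z 0.0547
bar [[0.495, 0.112, 0.253], [0.552, 0.236, 0.294], [0.583, 0.249, 0.319]]
```

View pics/f17.png

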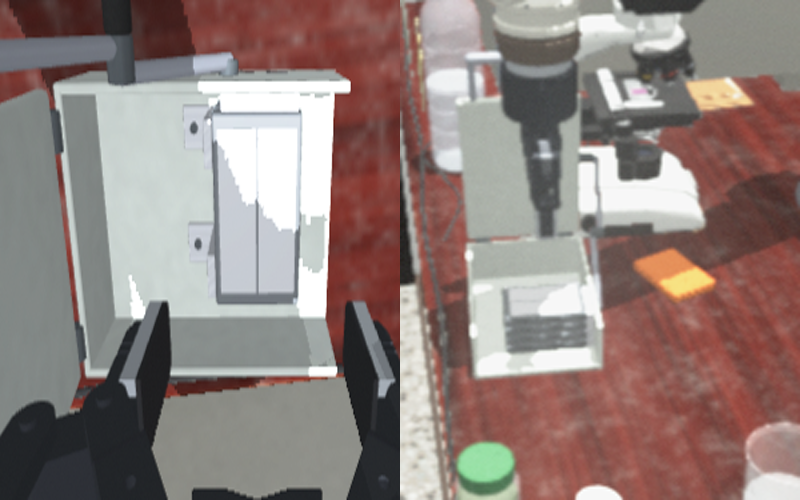

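The stack of four is flush against the stubs (left panel, x≈213) and the x-fence, and the lid is standing. I'll retreat clear and take a final check.

```bash
python3 -m inch '[[0,0.02,-0.03,0,0,0,0.15],[0.03,0.05,-0.06,0,0,0,0.15],[0.06,0.08,-0.08,0,0,0,0.15],[0.09,0.11,-0.1,0,0,0,0.15],[0.12,0.14,-0.1,0,0,0,0.15],[0.15,0.17,-0.1,0,0,0,0.15],[0.18,0.2,-0.1,0,0,0,0.15],[0.21,0.22,-0.1,0,0,0,0.15],[0.21,0.22,-0.1,0,0,0,0.15]]'
python3 - <<'E'
from h import *
st()
P,D,K2,M2=shot('side','s18'); w=cloud(D,K2,M2)
m=(w[...,2]>.25)&(w[...,2]<.32)&(w[...,0]>.48)&(w[...,0]<.6)&(w[...,1]>.05)&(w[...,1]<.16)
print('bar',np.percentile(w[m],[5,50,95],axis=0).round(3).tolist())
p,d,K,M=shot('scene','sc18'); v=cloud(d,K,M)
m=(p.max(2)<70)&(v[...,2]>.05)&(v[...,2]<.15)&(v[...,0]>.36)&(v[...,0]<.445)&(v[...,1]>.1)&(v[...,1]<.22)
print('knee',np.percentile(v[m],[5,50,95],axis=0).round(3).tolist())
for n,(u,vv) in dict(jar=(209,244),beaker=(343,240)).items(): print(n,w[vv,u].round(3))
a=cv2.resize(P[30:270,170:370][...,::-1],(720,600),interpolation=cv2.INTER_CUBIC); cv2.imwrite('pics/f18.png',a)
E
```

```text
time: 33.58
ee_pos: [0.331, 0.4571, 0.2414]
tcp_rot: [-179.9, -0.1, 175.2]
wrist_force: [0.2, -1.0, -0.5]
opening: 0.0727
{'time': 33.583, 'q': [54.055, 7.416, 13.863, 96.625, 0.058, 58.878], 'ee_pos': [0.331, 0.457, 0.241], 'tcp_rot': [-179.878, -0.141, 175.177], 'wrist_force': [0.193, -0.983, -0.531], 'opening': 0.073}
bar [[0.482, 0.111, 0.257], [0.536, 0.12, 0.29], [0.584, 0.126, 0.296]]
knee [[0.389, 0.146, 0.093], [0.409, 0.148, 0.097], [0.437, 0.154, 0.1]]
jar [0.624 0.502 0.09 ]
beaker [0.36  0.517 0.063]
```

View pics/f18.png

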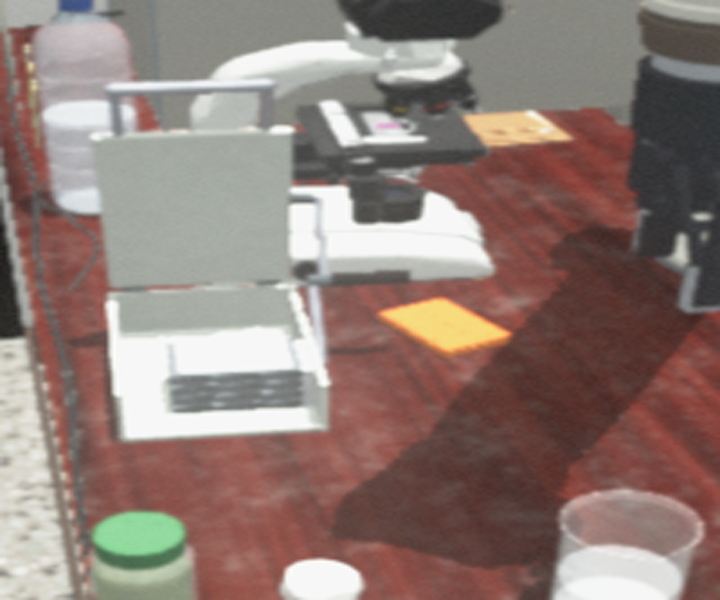

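The final view shows the stack of four neat at (235,375), the lid up, and the jar, beaker and orange piece where they were. Handing in.

```bash
python3 -c "
from workcell import order; print(order.job_done())"
```

```text
the job is handed in; nothing more can be done
None
```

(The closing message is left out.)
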